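# Load the clear sample cabinet and shut its sliding door

## Robot

A 7-joint arm with a two-finger parallel gripper is mounted at the origin on the work surface. World frame = base frame: x ahead of the robot, y to its left, z up, the work surface at z = 0. Lengths are in m, angles in rad, forces in N, time in s.
With the tool pointing down it reaches from about 0.425 to 0.95 m from the base axis. Payload 4.7 kg.
Tool frame: the origin (TCP) lies between the finger pads; the fingertips stand 25 mm ahead of it and the grasp point (between the pads) lies 6 mm ahead of it; x points along the fingers, z is the direction in which the jaws open and shut, and the axes are right-handed (so a half turn about x gives the same grasp; the last joint's range is limited). The gripper opens to 85 mm and grips with 20 to 120 N. Pads are 22 mm wide; open, the fingers measure 114 mm over their backs; the gripper's body (76 mm by 85 mm) begins 54 mm behind the grasp point. The pads swing forward as they close: fully open they stand 13 mm farther back than shut.
Start: joints at [-1.332, 0.469, -0.049, 1.532, 0.024, 1.141, -0.082], TCP at [0.179, 0.651, 0.256] pointing down, gripper open.
Joint ranges: [-2.59, 2.59], [-0.33, 1.99], [-1.39, 1.29], [0.1, 2.45], [-1.04, 4.18], [0.21, 1.99], [-2.66, 2.66]. Speed limits (rad/s): [2.57, 2.57, 3.14, 3.14, 3.14, 3.14, 3.14].

## Interface

Orientations are given as a 3x3 rotation matrix whose columns are the frame's x, y, z axes.
In Python, from rig import * gives the robot as it stands. Calls block until the motion is done:
- movep(position, orientation): joint-space move of the TCP to a pose.
- move_l(position, attitude=None, feed=0.15, until_force=None): straight line of the TCP; attitude=None keeps the orientation; feed is the mean speed in m/s. With until_force (N) it stops when the force on the tool has changed by that much, and returns True; else False.
- move_joints(angles): joint-space move.
- command_gripper(opening, newtons=None): finger opening in m; newtons is the grip in N (None keeps the last); returns when the fingers have stopped.
- sleep(seconds).
- inverse_kinematics(position, orientation): joint angles nearest the present ones, or None.
- sense(): the state.
- camera(name): name is "scene" or "top"; returns (picture, depth): 400x640x3 uint8, red, green, blue; 400x640 float32, m along the optical axis (not along the pixel's ray), 0 where there is no reading.
- camera_params(name): a dict with "K" (3x3 intrinsics, pixels), "position" and "rotation" of the camera in the world. Camera axes: x right, y down, z forward; pixel columns grow to the right and rows downward; lengths in m; the calibration is good to about 2 mm. A picture is of the moment at which its call begins. camera_params takes no time and is no camera call.
A pose or a line that the arm cannot do raises Unreachable and nothing moves.
- finish_job(): hands the job in, once; it reports no verdict.
The state is a dict: "time_s": time; "joint_pos": joint angles; "qd": joint speeds; "joint_efforts": joint torques, N m; "position": TCP position; "tcp_rot": TCP orientation; "wrist_force": force on the tool from outside, world axes, zero at the start; "ft_torque": the same for the moment, N m; "finger_gap": finger opening in m.
Only numpy, scipy, OpenCV 4.12 (cv2) and the standard library are available. Lean on these libraries where they do the work, as an engineer would, in place of code of your own. Each camera call takes 0.05 s, during which the arm holds its last target.

## Task

Slide the clear blue-framed door of the sample cabinet wide open, stand the round tube carrier with the GREEN caps upright on the floor of the bay behind that door without dropping or tipping it, and let go. Then slide the door fully shut. Leave everything else, the carrier with the orange caps included, where it is.

Things in the scene. Friction and masses are not known exactly. Their poses are not given: they have to be found in the camera images.
- hatch: Fixed clear cabinet, white base and posts, 400 wide (y), 200 deep (x), 354 high. Origin: on the table, middle of its front edge; x into its depth (away from the robot), y left, z up; yaw up to 0.12 rad. A wall at y=0 parts two bays; a fixed clear front closes the left one. Tracks 16 mm out along the front edge: lower 13 high, upper at 332-346, beside the blue-tinted roof (underside 340) with 2 white ribs.
- door (a joint): Sliding door, clear with blue frame, 196 wide, 314 high, 8 thick, 4 to 12 mm in front of the cabinet's front edge. Value in m: 0 = shut over the right bay, grows as it slides left (cabinet +y) to its stop at 0.18 = wide open; starts shut or up to 0.03 ajar. Takes about 2 to 4 N, stays where left. Wide open it leaves a clear mouth at cabinet y -188 to -18 mm.
- door_handle (a point): Middle of the door's handle, 121 mm above the table, moving with the door: an upright round blue bar, 18 mm in diameter, 100 long, midway across the door, its axis 48 mm in front of the door's mid-plane (35 mm free behind it), on 12 mm standoffs 40 mm above and below this point.
- bay (a point): Point on the right bay's floor, 85 mm behind the front edge, midway across; 16 mm above the table, axes as the cabinet's. The bay (cabinet y -188 to -2, x 0 to 196 mm) is loaded from the front, through the door's mouth; the roof 324 mm above this floor means that a hand reaching in must be tilted.
- carrier: Round white carrier with eight GREEN-capped tubes, loose, 0.2 to 0.42 kg, on the table left or right of the cabinet's front (swapped with the orange one). Base 100 mm in diameter; cap tops 54 mm up, caps out to 42 mm from the axis. Handle: a round centre post, 20 mm in diameter, up to 115 mm. Origin: centre of the underside, z up along the post.
- other_carrier: The same carrier with ORANGE caps: not to be disturbed. Origin: centre of its underside.
- sanitizer: White bottle, 64 mm in diameter, 150 high, bystander at the left. Origin: centre of its underside.
- swab_jar: White jar with a red cap, 76 mm in diameter, 110 high, bystander at the right. Origin: centre of its underside.
- phone: Phone lying flat, 150 x 74 x 9 mm, bystander. Origin: centre of its underside.
- test_carton: Closed cardboard carton, 70 (x) x 110 (y) x 70 mm, bystander near the robot at the left. Origin: centre of its underside.
- inner_case: Blue case, 100 x 80 x 60 mm, in the left bay of the cabinet, bystander. Origin: centre of its underside.
- pen_cup: Blue cup, 76 mm in diameter, 95 high, right of the cabinet, bystander. Origin: centre of its underside.
Things that resemble listed ones, but are neither listed nor needed, are in the scene too. Leave any turquoise look-alike of the carrier alone.

How it is judged:
On the way, in this order (a step that is already met when the one before it is completed fails the run):
1. the door is slid wide open (at least 0.14 m) (value of joint door above 0.14 m), for 0.2 s.
2. the green-capped carrier stands upright on the floor of the right bay, let go, the door still open (more than 0.10 m) (x of carrier in the frame of hatch between 0.03 and 0.17 m and y of carrier in the frame of hatch between -0.185 and -0.015 m and z of carrier in the frame of hatch between 0.01 and 0.022 m and angle between carrier's own z axis and vertical below 0.1 rad and value of joint door above 0.1 m and contact force between the fingers and carrier below 0.05 N and linear speed of carrier below 0.03 m/s), for 0.2 s.
At the end, for the whole second after the job is handed in: Door shut to within 10 mm and still; green-capped carrier at rest, upright (0.1 rad), underside within 6 mm of the right bay's floor, its centre 30 to 170 mm behind the front edge and 15 to 185 mm right of the middle wall (x of carrier in the frame of hatch between 0.03 and 0.17 m and y of carrier in the frame of hatch between -0.185 and -0.015 m and z of carrier in the frame of hatch between 0.01 and 0.022 m and angle between carrier's own z axis and vertical below 0.1 rad and value of joint door below 0.01 m and velocity of joint door between -0.01 and 0.01 m/s and linear speed of carrier below 0.02 m/s); the robot touches nothing.
It fails at once if the carrier is tipped more than 0.6 rad (angle between carrier's own z axis and vertical above 0.6 rad).
It fails at once if the carrier is dropped or thrown (faster than 0.5 m/s while the fingers do not hold it) (linear speed of carrier above 0.5 m/s and contact force between the fingers and carrier below 0.01 N).
It fails at once if another object is moved by more than 30 mm (distance of any of other_carrier, sanitizer, swab_jar, phone, test_carton, inner_case, pen_cup from where it was at the start of the episode above 0.03 m).
It also fails if it takes over 69 s, if anything falls off the work surface, if the arm or the gripper's body presses on something with over 40 N, if the wrist force passes 120 N, or if a joint passes its speed limit or range.

## Working session

There is one attempt and no reset: what is moved stays moved. The work goes in short steps, each a Python script; the robot and the scene stay as the last script left them, time stands still between calls to the robot, and variables do not carry over. Pictures are saved under pics/ and viewed, and the job is handed in when it is done.

```bash
ls; mkdir -p pics
python3 - <<'E'
from rig import *
import cv2, numpy as np
for n in ["scene","top"]:
    p,d=camera(n); np.savez(f"pics/{n}0.npz",p=p,d=d)
    cv2.imwrite(f"pics/{n}0.png",p[:,:,::-1])
    c=camera_params(n); print(n,c)
s=sense(); print(s["time_s"],s["position"],s["tcp_rot"],s["finger_gap"])
E
```

```text
pics
scene {'K': array([[384.05552976,   0.        , 323.63198264],
       [  0.        , 384.05552976, 200.01804718],
       [  0.        ,   0.        ,   1.        ]]), 'position': array([ 0.71965734, -0.29101913,  1.13381842]), 'rotation': array([[ 0.83132143,  0.52713308, -0.17616865],
       [ 0.55577429, -0.78590467,  0.27105127],
       [ 0.00442832, -0.32324074, -0.94630641]])}
top {'K': array([[438.82904842,   0.        , 320.81974472],
       [  0.        , 438.82904842, 202.01134863],
       [  0.        ,   0.        ,   1.        ]]), 'position': array([0.32858914, 0.01714624, 1.35494366]), 'rotation': array([[-0.02387936, -0.98993173,  0.13951685],
       [-0.99953361,  0.02098413, -0.02218635],
       [ 0.01903533, -0.13998158, -0.98997112]])}
0.1 [0.17844548 0.65049181 0.25537397] [[-4.28153839e-04 -9.64361890e-01  2.64586398e-01]
 [-1.69493247e-03  2.64586742e-01  9.64360401e-01]
 [-9.99998472e-01 -3.55614701e-05 -1.74781211e-03]] 0.08523726911505565
```

View pics/scene0.png

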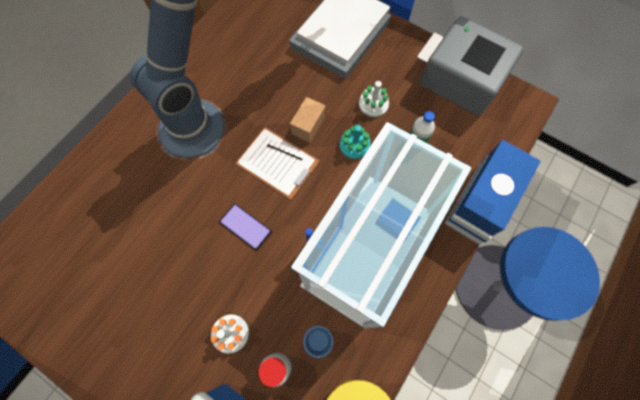

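View pics/top0.png

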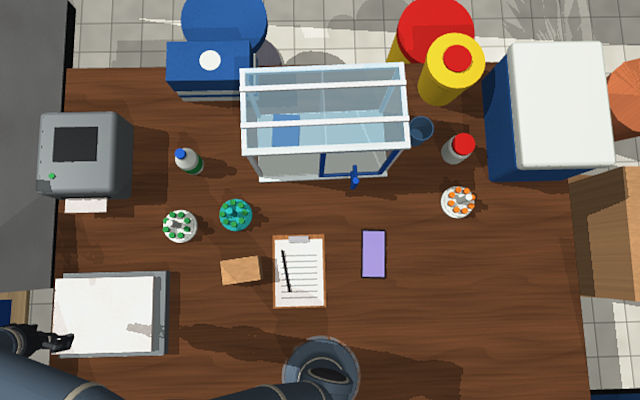

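Candidates for the green-capped carrier: white with green caps at top (180,226) / scene (374,100); turquoise look-alike at top (235,214) / scene (354,142); orange-capped at top (458,202) / scene (230,334). I choose the first and will check it in a crop.

Run:
```python
import cv2, numpy as np
t=cv2.imread("pics/top0.png"); s=cv2.imread("pics/scene0.png")
def crop(im,x0,y0,x1,y1,f,n):
    cv2.imwrite(n,cv2.resize(im[y0:y1,x0:x1],None,fx=f,fy=f,interpolation=cv2.INTER_CUBIC))
crop(t,230,50,430,200,4,"pics/c_cab_top.png")
crop(s,285,115,485,335,2.7,"pics/c_cab_sc.png")
a=cv2.resize(t[185:265,150:270],None,fx=5,fy=5,interpolation=cv2.INTER_CUBIC)
cv2.imwrite("pics/c_car.png",a)
crop(s,320,70,440,170,5,"pics/c_car_s.png")
```

```text
(no output)
```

View pics/c_cab_top.png

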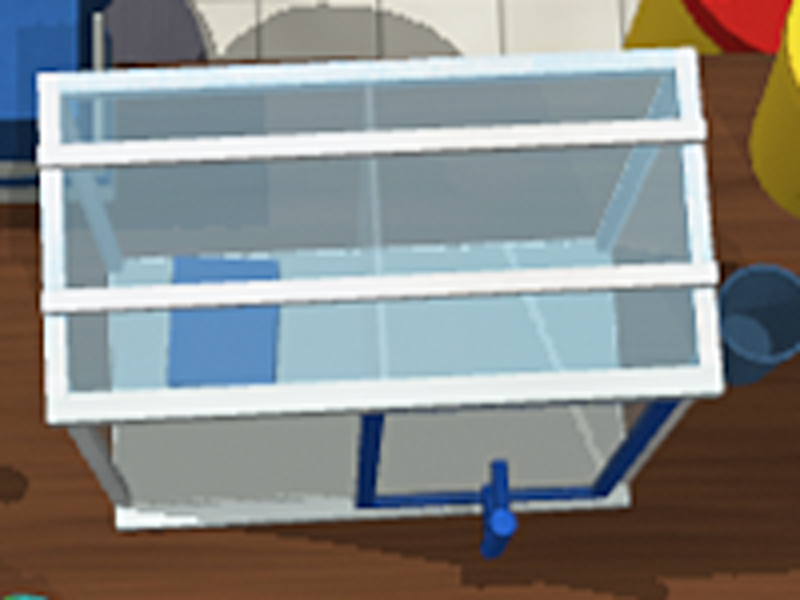

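View pics/c_cab_sc.png

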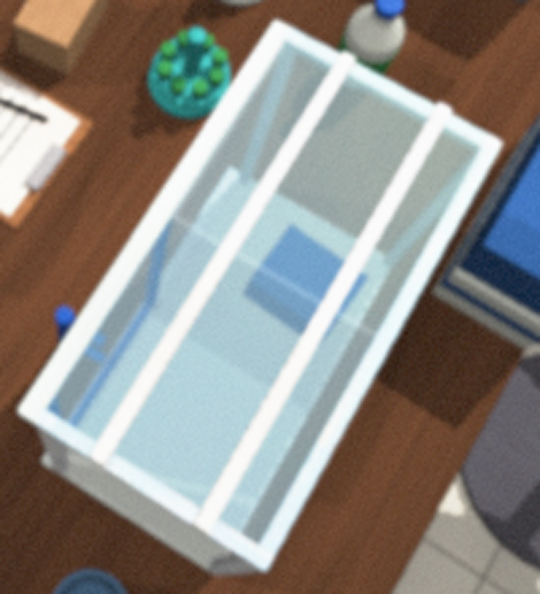

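View pics/c_car.png

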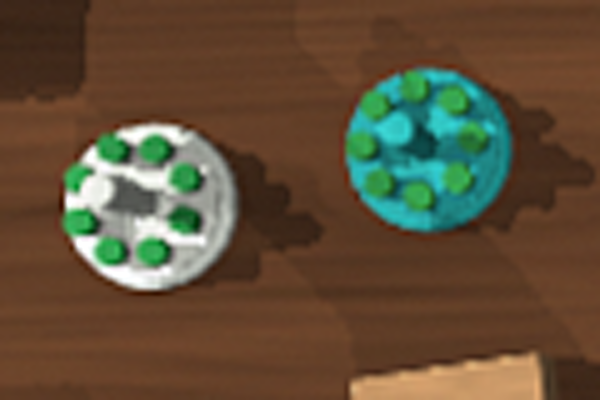

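View pics/c_car_s.png

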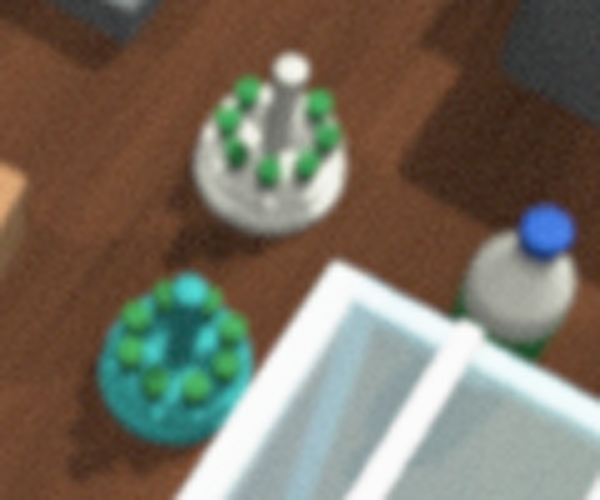

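The crops confirm it: the white one (crop (150,205)) has a white body and post with green caps. The other, at crop (430,150), is turquoise. Now the measurements.

```bash
cat > h.py <<'E'
import numpy as np, cv2
def ray(c,uv):
    d=np.linalg.inv(c["K"])@np.array([uv[0],uv[1],1.]); return c["position"],c["rotation"]@d
def onz(c,uv,z):
    o,d=ray(c,uv); return o+d*(z-o[2])/d[2]
def tri(c1,a,c2,b):
    o1,d1=ray(c1,a);o2,d2=ray(c2,b);d1/=np.linalg.norm(d1);d2/=np.linalg.norm(d2)
    t=np.linalg.lstsq(np.c_[d1,-d2],o2-o1,rcond=None)[0]
    p,q=o1+t[0]*d1,o2+t[1]*d2; return (p+q)/2,np.linalg.norm(p-q)
E
python3 - <<'E'
from rig import camera_params
from h import *
np.set_printoptions(precision=4,suppress=True)
T=camera_params("top");S=camera_params("scene")
P={n:np.load(f"pics/{n}0.npz")["p"] for n in("top","scene")}
D={n:np.load(f"pics/{n}0.npz")["d"] for n in("top","scene")}
print("post",onz(T,(169.4,222.4),.115),onz(S,(378.2,84),.115),tri(T,(169.4,222.4),S,(378.2,84)))
for n,C,box in(("top",T,(150,205,202,250)),("scene",S,(350,78,395,120))):
    h=cv2.cvtColor(P[n],cv2.COLOR_RGB2HSV);m=cv2.inRange(h,(40,90,50),(85,255,255))
    k=np.zeros_like(m);k[box[1]:box[3],box[0]:box[2]]=255;m&=k
    N,l,st,ce=cv2.connectedComponentsWithStats(m)
    L=[onz(C,ce[i],.052) for i in range(1,N) if st[i,4]>4]
    xy=np.array(L)[:,:2]; A=np.c_[2*xy,np.ones(len(xy))];s=np.linalg.lstsq(A,(xy**2).sum(1),rcond=None)[0]
    print(n,"caps",len(L),"centre",s[:2],"r",np.sqrt(s[2]+s[:2]@s[:2]))
print("track bottom L/R z0",onz(T,(259.5,182),0),onz(T,(387.5,176.25),0))
print(" z.013",onz(T,(259.5,182),.013),onz(T,(387.5,176.25),.013))
for z in(.340,.346,.354):
    a=onz(T,(242,156.2),z);b=onz(T,(410.7,148),z);print("upper",z,a,b,np.linalg.norm(a-b),np.arctan2(-(a-b)[0],(a-b)[1]))
    q=[np.array(x)/2.7+[285,115] for x in((275,18),(503,143),(265,573),(20,408))]
    print(" scene FL BL BR FR",*[onz(S,x,z)[:2] for x in q])
    q=[np.array(x)/4+[230,50] for x in((48,425),(38,72),(696,47),(723,392))]
    print(" top FL BL BR FR",*[onz(T,x,z)[:2] for x in q])
h1=(230+502/4,50+522/4);h2=(285+65/2.7,115+314/2.7)
print("handle top",onz(T,h1,.171),onz(S,h2,.171),tri(T,h1,S,h2))
for a in((358,508),(607,495)):
    u=(230+a[0]/4,50+a[1]/4);print("door bottom",onz(T,u,.016))
E
```

```text
post [0.4544 0.4173 0.115 ] [0.4586 0.4147 0.115 ] (array([0.4558, 0.4208, 0.1054]), np.float64(0.0012007415851270603))
top caps 8 centre [0.4542 0.419 ] r 0.033782768701376246
scene caps 4 centre [0.4585 0.4164] r 0.03156066052976561
track bottom L/R z0 [0.5869 0.1772 0.    ] [ 0.5971 -0.2255  0.    ]
 z.013 [0.5844 0.1757 0.013 ] [ 0.5946 -0.2232  0.013 ]
upper 0.34 [0.5849 0.178  0.34  ] [ 0.5973 -0.2233  0.34  ] 0.4014891257823903 0.03086247126458319
 scene FL BL BR FR [0.5871 0.1808] [0.8057 0.1851] [ 0.8156 -0.218 ] [ 0.5984 -0.2193]
 top FL BL BR FR [0.5847 0.178 ] [0.805  0.1844] [ 0.8151 -0.2182] [ 0.5973 -0.2234]
upper 0.346 [0.5834 0.1771 0.346 ] [ 0.5957 -0.2218  0.346 ] 0.39911565930620213 0.030862471264583236
 scene FL BL BR FR [0.5881 0.1773] [0.8051 0.1815] [ 0.8149 -0.2185] [ 0.5994 -0.2198]
 top FL BL BR FR [0.5832 0.1771] [0.8022 0.1834] [ 0.8123 -0.2168] [ 0.5957 -0.222 ]
upper 0.354 [0.5813 0.1758 0.354 ] [ 0.5936 -0.2199  0.354 ] 0.3959510373379509 0.030862471264583222
 scene FL BL BR FR [0.5895 0.1725] [0.8042 0.1767] [ 0.8139 -0.2193] [ 0.6006 -0.2205]
 top FL BL BR FR [0.5812 0.1758] [0.7984 0.182 ] [ 0.8084 -0.215 ] [ 0.5936 -0.2201]
handle top [ 0.5531 -0.1061  0.171 ] [ 0.5566 -0.1069  0.171 ] (array([ 0.5549, -0.1062,  0.1641]), np.float64(0.0015766032501447458))
door bottom [ 0.5958 -0.0106  0.016 ]
door bottom [ 0.6023 -0.205   0.016 ]
```

Checks: front-edge width comes out at 0.399 m (should be 0.400). The handle lies at hatch x −0.055 (should be −0.056), and the door is about 15 mm ajar. The carrier is at about (0.456, 0.417). Next I check reachability.

```bash
cat >> h.py <<'E'
np.set_printoptions(precision=4,suppress=True)
YAW=0.027; O=np.array([0.608,-0.0215,0.]); EX=np.array([np.cos(YAW),np.sin(YAW),0]); EY=np.array([-np.sin(YAW),np.cos(YAW),0])
def W(x,y,z): return O+x*EX+y*EY+np.array([0,0,z])
def Hf(p):
    d=np.asarray(p)-O; return np.array([d@EX,d@EY,d[2]])
def att(psi,deg=60,s=1):
    t=np.radians(deg); x=np.array([np.sin(t)*np.cos(psi),np.sin(t)*np.sin(psi),-np.cos(t)])
    z=s*np.array([-np.sin(psi),np.cos(psi),0]); return np.c_[x,np.cross(z,x),z]
def tcp(g,R): return np.asarray(g)-0.006*R[:,0]   # grasp point -> TCP
E
python3 - <<'E'
from rig import *
from h import *
C=np.array([0.4565,0.4175])
for deg in(50,60,70):
  for s in(1,-1):
    R=att(YAW,deg,s)
    for n,g in(("h pre",W(-.18,-.085,.125)),("h",W(-.056,-.085,.125)),("h open",W(-.056,.085,.125)),("bay",W(.09,-.103,.11)),("bay hi",W(.09,-.103,.14)),("bay pre",W(-.16,-.103,.3)),("bay out",W(-.16,-.103,.14))):
        q=inverse_kinematics(tcp(g,R),R);print(deg,s,n,None if q is None else np.array(q))
    for psi in(0.3,.75,1.1):
        R=att(psi,deg,s)
        print(deg,s,"car",psi,[None if (q:=inverse_kinematics(tcp([*(C-b*np.array([np.cos(psi),np.sin(psi)])),z],R)) is None else np.round(q,2) for b,z in((0,.095),(.1,.095),(0,.27))])
E
```

```text
File "<stdin>", line 11
    print(deg,s,"car",psi,[None if (q:=inverse_kinematics(tcp([*(C-b*np.array([np.cos(psi),np.sin(psi)])),z],R)) is None else np.round(q,2) for b,z in((0,.095),(.1,.095),(0,.27))])
                                                                                                                                                                                  ^
SyntaxError: closing parenthesis ']' does not match opening parenthesis '('
```

Run:
```python
from rig import *
from h import *
C=np.array([0.4565,0.4175])
def f(g,R):
    q=inverse_kinematics(tcp(g,R),R); return None if q is None else np.round(q,2)
for deg in(50,60,70):
  for s in(1,-1):
    R=att(YAW,deg,s)
    for n,g in(("h pre",W(-.18,-.085,.125)),("h",W(-.056,-.085,.125)),("h open",W(-.056,.085,.125)),("bay",W(.09,-.103,.11)),("bay pre",W(-.16,-.103,.3)),("bay out",W(-.16,-.103,.14))):
        print(deg,s,n,f(g,R))
    for psi in(0.3,.75,1.1):
        R=att(psi,deg,s)
        print(deg,s,"car",psi,*[f([*(C-b*np.array([np.cos(psi),np.sin(psi)])),z],R) for b,z in((0,.095),(.1,.095),(0,.27))])
```

```text
50 1 h pre None
50 1 h [ 1.15  0.7  -1.17  2.4   2.54  0.59 -0.48]
50 1 h open None
50 1 bay [-0.47  0.74  0.88  2.17  3.97  0.78 -2.52]
50 1 bay pre None
50 1 bay out None
50 1 car 0.3 [-1.38  0.55  0.4   2.31  2.26  0.5  -1.43] [-1.16  0.46 -0.11  2.44  1.98  0.8  -1.26] [-1.32  0.17  0.29  2.19  1.43  0.5  -0.4 ]
50 1 car 0.75 [ 0.07  0.88 -1.18  2.31  2.36  0.9  -0.43] None [ 0.17  0.31 -1.15  2.19  1.85  0.36 -0.21]
50 1 car 1.1 [ 0.24  0.89 -1.17  2.26  2.52  0.49 -0.19] None None
50 -1 h pre None
50 -1 h [ 1.03  0.58 -0.98  2.4   2.75  0.52  2.37]
50 -1 h open None
50 -1 bay [ 0.79  0.7  -0.8   2.1   2.64  0.41  2.49]
50 -1 bay pre None
50 -1 bay out None
50 -1 car 0.3 [-1.02  0.52 -0.05  2.29  2.09  0.68  1.97] [-1.21  0.46 -0.05  2.45  1.99  0.77  1.86] None
50 -1 car 0.75 [-0.19  0.64 -0.8   2.32  2.54  0.7   2.33] None None
50 -1 car 1.1 [ 0.12  0.75 -0.99  2.27  2.82  0.42  2.56] None None
60 1 h pre None
60 1 h None
60 1 h open None
60 1 bay [ 1.05  1.03 -1.18  2.16  2.67  0.74 -0.33]
60 1 bay pre None
60 1 bay out None
60 1 car 0.3 [-1.42  0.64  0.39  2.36  2.34  0.76 -
[... 944 characters left out ...]
34  0.99 -1.76] None [-1.5   0.29  0.42  2.35  2.09  0.81 -1.16]
70 1 car 0.75 [-0.24  0.85 -0.73  2.43  2.94  1.27 -1.02] None [-0.98  0.22  0.15  2.43  3.03  0.73 -1.55]
70 1 car 1.1 [ 0.33  1.2  -1.19  2.35  3.14  0.78 -0.4 ] None [ 0.36  0.53 -1.17  2.31  3.4   0.51 -1.22]
70 -1 h pre None
70 -1 h None
70 -1 h open None
70 -1 bay [ 0.97  0.99 -1.    2.2   3.08  0.88  2.43]
70 -1 bay pre None
70 -1 bay out None
70 -1 car 0.3 [-0.95  0.72 -0.24  2.36  2.27  1.29  1.74] None [-1.59  0.31  0.52  2.35  2.1   0.78  1.95]
70 -1 car 0.75 None None [ 0.13  0.47 -1.17  2.37  2.65  0.83  2.26]
70 -1 car 1.1 [ 0.21  1.02 -1.    2.36  3.33  0.82  2.41] None [ 0.36  0.53 -1.17  2.31  3.4   0.51  1.92]
```

```bash
cat > scan.py <<'E'
from rig import *
from h import *
C=np.array([0.4565,0.4175])
def ok(g,R): return inverse_kinematics(tcp(g,R),R) is not None
print("bay: rows deg, cols psi; chars = in .06, out -.08 z.13, out -.1")
psis=[-1,-.7,-.4,-.2,0,.2,.4,.7,1]
print(psis)
for s in(1,-1):
  for deg in(35,40,45,50,55,60):
    print(s,deg,["".join("Y" if ok(W(x,-.103,.135),att(p,deg,s)) else "." for x in(.06,0,-.08)) for p in psis])
print("handle: y -.085, +.085, pre -.13")
for s in(1,-1):
  for deg in(15,20,25,30,35,45):
    print(s,deg,["".join("Y" if ok(W(x,y,.14),att(p,deg,s)) else "." for x,y in((-.056,-.085),(-.056,.085),(-.13,-.085),(-.13,.085))) for p in psis])
E
time python3 scan.py
```

```text
bay: rows deg, cols psi; chars = in .06, out -.08 z.13, out -.1
[-1, -0.7, -0.4, -0.2, 0, 0.2, 0.4, 0.7, 1]
1 35 ['YYY', 'YYY', 'YYY', 'YYY', 'YYY', 'YYY', 'YYY', 'YYY', 'YYY']
1 40 ['YYY', 'YYY', 'YYY', 'YYY', 'YYY', 'YYY', 'YYY', 'YYY', 'YYY']
1 45 ['YYY', 'YYY', 'YYY', 'YY.', 'YYY', 'YYY', 'YY.', 'YYY', 'YYY']
1 50 ['YYY', 'YYY', 'YY.', 'YY.', 'YY.', 'YYY', 'YYY', 'YYY', 'YYY']
1 55 ['YYY', 'YY.', 'YY.', 'YY.', 'YY.', 'YY.', 'YYY', 'YYY', 'YYY']
1 60 ['YYY', 'YY.', 'YY.', 'YY.', 'YY.', 'YY.', 'YYY', 'YYY', 'YYY']
-1 35 ['YYY', 'YYY', '..Y', '...', 'Y..', 'YYY', 'YYY', 'YYY', 'YYY']
-1 40 ['YYY', '.YY', 'YYY', 'YYY', '.YY', 'YY.', 'YYY', 'YYY', 'YYY']
-1 45 ['YYY', 'YYY', 'YYY', 'YY.', 'YYY', 'YYY', 'YY.', 'YYY', 'YYY']
-1 50 ['YYY', 'YYY', 'YY.', 'YY.', 'YY.', 'YYY', 'YYY', 'YYY', 'YYY']
-1 55 ['YYY', 'YY.', 'YY.', 'YY.', 'YY.', 'YY.', 'YYY', 'YYY', 'YYY']
-1 60 ['YYY', 'YY.', 'YY.', 'YY.', 'YY.', 'YY.', 'YYY', 'YYY', 'YYY']
handle: y -.085, +.085, pre -.13
1 15 ['YYYY', 'YYYY', 'YYYY', 'YYYY', 'YYYY', 'YYYY', 'YYYY', 'YYYY', 'YYYY']
1 20 ['YYYY', 'YYYY', 'YYYY', 'YYYY', 'YYYY', '
[... 158 characters left out ...]
YY', 'YYYY', 'YYYY', 'YYYY']
1 35 ['YYYY', 'YYYY', 'YYYY', 'YY..', 'YYY.', 'YYY.', 'YY..', 'YYY.', 'YYYY']
1 45 ['YYYY', 'YY.Y', 'YY..', 'YY..', 'YY..', 'YY..', '.Y..', 'Y.Y.', 'YYY.']
-1 15 ['YYYY', 'YYYY', 'YYYY', 'YYYY', 'YYYY', 'YYYY', 'YYYY', 'YYYY', 'YYYY']
-1 20 ['YYYY', 'YYYY', 'YYYY', 'YYYY', 'YYYY', 'YYYY', 'YYYY', 'YYYY', 'YYYY']
-1 25 ['YYYY', 'YYYY', 'YYYY', 'YYYY', 'YYYY', 'YYYY', 'YYYY', 'YYYY', 'YYYY']
-1 30 ['YYYY', 'YYYY', '.Y..', '....', 'Y.Y.', 'Y.Y.', 'YYYY', 'YYYY', 'YYYY']
-1 35 ['YYYY', '.YYY', '..YY', '....', '....', 'Y.Y.', 'Y...', 'YYY.', 'YYYY']
-1 45 ['YYYY', 'YY.Y', 'YY..', 'YY..', 'YY..', 'YY..', '.Y..', 'Y.Y.', 'YYYY']
real	0m34.814s
user	0m2.088s
sys	0m0.172s
```

```bash
cat > s1.py <<'E'
from rig import *
from h import *
R=att(YAW,30,1)
def st(n): s=sense(); print(n,round(s["time_s"],2),Hf(s["position"]+.006*s["tcp_rot"][:,0]),"F",s["wrist_force"],"gap",round(s["finger_gap"],4),np.round(s["joint_pos"],2))
for z in (.32,.30,.28):
    for x in (-.12,-.15):
        print(z,x,inverse_kinematics(tcp(W(x,-.085,z),R),R))
E
python3 s1.py
```

```text
0.32 -0.12 [-0.9677 -0.312   0.9765  2.1904  0.374   0.6261  1.4044]
0.32 -0.15 [-0.7692 -0.3191  0.8037  2.2319  0.3094  0.6254  1.463 ]
0.3 -0.12 [-0.8595 -0.2223  0.944   2.2194  0.2073  0.5395  1.5681]
0.3 -0.15 [-0.7219 -0.2695  0.8001  2.2627  0.2351  0.5556  1.5414]
0.28 -0.12 [-0.8221 -0.1657  0.95    2.2482  0.0941  0.4744  1.6823]
0.28 -0.15 [-0.8473 -0.2826  0.9164  2.2958  0.3194  0.5137  1.4685]
```

```bash
cat > t.py <<'E'
from s1 import *
for deg in (20,25,30):
  for z in (.14,.18,.22):
    for x in (-.056,-.11,):
      for y in (-.085,.085):
        R=att(YAW,deg,1); print(deg,z,x,y,inverse_kinematics(tcp(W(x,y,z),R),R))
E
python3 t.py | grep -v "^0"
```

```text
20 0.14 -0.056 -0.085 [ 0.0065  0.3051  0.1684  2.1431 -0.3185  0.37    2.0348]
20 0.14 -0.056 0.085 [-0.4858  0.2909  0.3105  2.1795 -0.0835  0.341   1.4689]
20 0.14 -0.11 -0.085 [-0.1369  0.2365  0.354   2.2606 -0.4705  0.3507  2.2103]
20 0.14 -0.11 0.085 [-0.5265  0.2106  0.3143  2.2915  0.0142  0.3071  1.3551]
20 0.18 -0.056 -0.085 [-0.2011  0.2507  0.4098  2.1191 -0.3769  0.4757  2.0867]
20 0.18 -0.056 0.085 [-0.5652  0.2269  0.3959  2.1478 -0.0708  0.4397  1.463 ]
20 0.18 -0.11 -0.085 [-0.3174  0.1701  0.5486  2.2313 -0.3939  0.4527  2.1359]
20 0.18 -0.11 0.085 [-0.6395  0.1362  0.4292  2.2581  0.0255  0.4169  1.3527]
20 0.22 -0.056 -0.085 [-0.3726  0.2025  0.6011  2.0857 -0.3574  0.5728  2.068 ]
20 0.22 -0.056 0.085 [-0.634   0.1673  0.4637  2.109  -0.0378  0.5379  1.438 ]
20 0.22 -0.11 -0.085 [-0.7468  0.1316  1.0191  2.2021 -0.3914  0.5643  2.1473]
20 0.22 -0.11 0.085 [-0.7231  0.0653  0.5023  2.2163  0.0729  0.5268  1.314 ]
25 0.14 -0.056 -0.085 [-0.1502  0.3     0.3643  2.2067 -0.723   0.2907  2.4338]
25 0.14 -0.056 0.085 [-0.4336  0.2717  0.233   2.2324  0.0937  0.2167  1
[... 1043 characters left out ...]
0.11 0.085 [ 0.1134  0.2157 -0.4313  2.3667  1.2887  0.2269  0.0878]
30 0.18 -0.056 -0.085 [ 0.1371  0.2102  0.0336  2.2122 -0.4765  0.2285  2.2043]
30 0.18 -0.056 0.085 [-0.3678  0.1855  0.1378  2.2492  0.3922  0.2109  0.9954]
30 0.18 -0.11 -0.085 [ 1.0465  0.2451 -0.9417  2.2744  0.4603  0.2234  1.3453]
30 0.18 -0.11 0.085 [-0.2325  0.1059 -0.048   2.3467  0.6333  0.2209  0.7313]
30 0.22 -0.056 -0.085 [-0.2508  0.1469  0.4639  2.1914 -0.5338  0.3476  2.2507]
30 0.22 -0.056 0.085 [-0.6267  0.1176  0.4166  2.2205  0.1718  0.3033  1.222 ]
30 0.22 -0.11 -0.085 [-0.986   0.0804  1.2796  2.3135 -0.6652  0.3702  2.4435]
30 0.22 -0.11 0.085 [-0.8002  0.01    0.5363  2.3278  0.3737  0.3145  1.0052]
```

```bash
cat > s1.py <<'E'
from rig import *
from h import *
def st(n): s=sense(); print(n,round(s["time_s"],2),Hf(s["position"]+.006*s["tcp_rot"][:,0]),"F",s["wrist_force"],"gap",round(s["finger_gap"],4),np.round(s["joint_pos"],2))
E
cat > a.py <<'E'
from s1 import *
R=att(YAW,20,1)
st("0"); command_gripper(.037,40)
movep(tcp(W(-.13,-.085,.24),R),R); st("via")
move_l(tcp(W(-.12,-.085,.145),R)); st("pre")
r=move_l(tcp(W(-.057,-.085,.145),R),feed=.1,until_force=8); st(f"at handle {r}")
import cv2
for n in("top","scene"):
    p,d=camera(n); cv2.imwrite(f"pics/{n}1.png",p[:,:,::-1])
E
python3 a.py
```

```text
0 0.1 [-0.4113  0.6833  0.2494] F [-0.4294 -0.0771 -0.3862] gap 0.0852 [-1.33  0.47 -0.05  1.53  0.02  1.14 -0.08]
via 3.51 [-0.1296 -0.0844  0.2402] F [-0.4005 -0.2788  0.0495] gap 0.0373 [-1.05  0.01  1.28  2.22 -0.17  0.59  1.95]
pre 4.61 [-0.1196 -0.085   0.1454] F [ 0.2157 -0.2421  0.0133] gap 0.0369 [-0.59  0.29  0.91  2.29 -0.82  0.45  2.57]
at handle False 5.39 [-0.0577 -0.0851  0.1447] F [-0.5899  0.2167 -0.2579] gap 0.0368 [-0.54  0.39  0.86  2.17 -0.87  0.51  2.56]
```

Run:
```python
import cv2, numpy as np
t=cv2.imread("pics/top1.png"); s=cv2.imread("pics/scene1.png")
a=cv2.resize(t[100:220,280:440],(640,480),interpolation=cv2.INTER_CUBIC)
cv2.imwrite("pics/c1.png",a); cv2.imwrite("pics/c1s.png",cv2.resize(s[150:300,220:400],None,fx=4,fy=4))
```

```text
(no output)
```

View pics/c1.png

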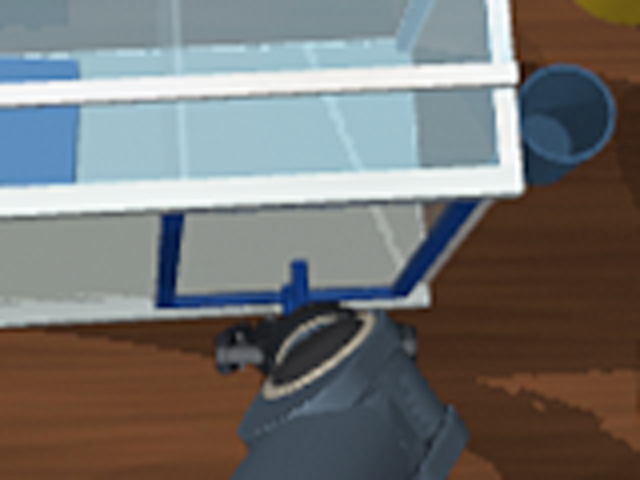

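View pics/c1s.png

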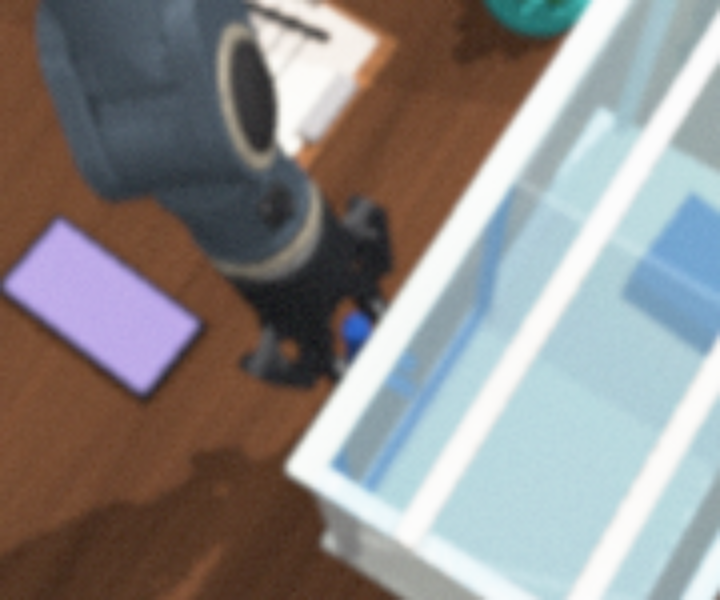

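The blue bar sits between the two fingers (scene crop (355,328)). Now I slide it left.

```bash
cat > b.py <<'E'
from s1 import *
try:
    r=move_l(tcp(W(-.057,.096,.145),att(YAW,20,1)),feed=.12,until_force=15)
except Unreachable as e: print("U",e); r=None
st(f"open {r}")
import cv2
for n in("top","scene"):
    p,d=camera(n); cv2.imwrite(f"pics/{n}2.png",p[:,:,::-1])
cv2.imwrite("pics/c2.png",cv2.resize(cv2.imread("pics/top2.png")[60:220,220:430],None,fx=3.5,fy=3.5))
E
python3 b.py
```

```text
open True 6.92 [-0.0573  0.0904  0.1448] F [ 1.3028 -0.7134  1.1256] gap 0.0371 [-1.04  0.43  1.01  2.2  -0.78  0.45  2.12]
```

View pics/c2.png

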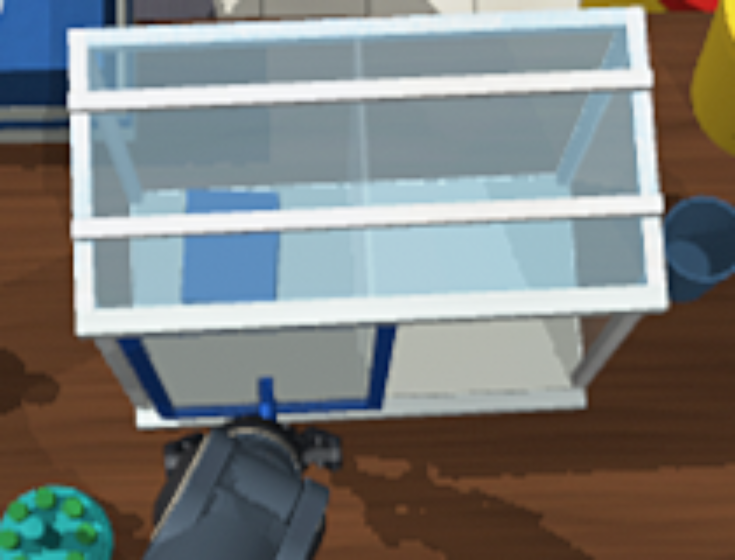

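Door is at its stop: grasp y′ of 0.090 less play gives the bar at 0.081, expected 0.080. Next I back off and plan the carrier grasp.

```bash
cat > c.py <<'E'
from s1 import *
R=att(YAW,20,1)
move_l(tcp(W(-.057,.083,.145),R),feed=.1)
move_l(tcp(W(-.13,.083,.16),R),feed=.2)
move_l(tcp(W(-.13,.083,.24),R),feed=.2); st("back")
C=np.array([0.4565,0.4175])
def f(g,R):
    q=inverse_kinematics(tcp(g,R),R); return None if q is None else np.round(q,2)
for s in(1,-1):
  for deg in(40,45):
    for psi in(0.03,.2,.4,.7,1.):
        R=att(psi,deg,s); print(s,deg,psi,"car",f([*C,.098],R),f([*C,.25],R))
    for psi in(-.2,0.03,.2,.4):
        R=att(psi,deg,s); print(s,deg,psi,"bay",f(W(-.09,-.103,.26),R),f(W(-.09,-.103,.14),R),f(W(.06,-.103,.114),R))
E
python3 c.py
```

```text
back 8.83 [-0.1299  0.0825  0.2399] F [ 0.1753 -0.1539 -0.352 ] gap 0.0369 [-1.48 -0.1   1.2   2.25  0.32  0.61  1.09]
1 40 0.03 car [-1.5   0.55  0.54  2.16  1.23  0.33 -0.62] [-1.44  0.26  0.44  2.05  0.86  0.63 -0.09]
1 40 0.2 car [-0.69  0.51 -0.43  2.17  1.65  0.69 -0.71] [-1.4   0.22  0.42  2.1   0.91  0.5   0.02]
1 40 0.4 car [-0.62  0.49 -0.43  2.22  1.87  0.56 -0.71] [-1.4   0.19  0.48  2.14  0.88  0.33  0.25]
1 40 0.7 car [-0.36  0.51 -0.61  2.24  2.2   0.43 -0.64] [-0.47  0.19 -0.43  2.13  0.92  0.23  0.57]
1 40 1.0 car [-0.1   0.58 -0.78  2.21  2.41  0.26 -0.45] [-0.69  0.17 -0.05  2.13 -0.82  0.23  2.59]
1 40 -0.2 bay [-1.13 -0.16  1.22  2.34  0.92  0.24  0.68] [ 0.67  0.3  -0.6   2.39  2.38  0.29 -0.8 ] [ 0.42  0.51 -0.42  2.1   2.1   0.28 -0.52]
1 40 0.03 bay [ 0.12  0.02  0.14  2.29 -0.86  0.25  2.64] [ 1.21  0.51 -1.14  2.35  2.11  0.3  -0.14] [ 0.78  0.61 -0.78  2.07  2.    0.26 -0.08]
1 40 0.2 bay [ 1.44  0.19 -1.19  2.21 -0.55  0.28  2.57] [ 1.33  0.61 -1.24  2.32  1.85  0.23  0.34] [ 0.95  0.71 -0.96  2.04  1.71  0.24  0.46]
1 40 0.4 bay None [ 1.43  0.75 -1.35  
[... 2057 characters left out ...]
  0.5  -0.24  2.21  1.79  0.69  2.23] [-2.03  0.46  1.26  2.17  0.31  0.21 -2.6 ]
-1 45 0.4 car [-0.64  0.51 -0.43  2.26  2.04  0.66  2.25] None
-1 45 0.7 car [-0.21  0.59 -0.8   2.28  2.32  0.61  2.46] None
-1 45 1.0 car [-0.07  0.6  -0.8   2.26  2.74  0.36  2.41] [ 0.33  0.45 -1.27  2.14  1.39  0.25 -2.58]
-1 45 -0.2 bay None None [ 0.41  0.52 -0.4   2.15  2.44  0.38  2.27]
-1 45 0.03 bay None [ 1.1   0.45 -0.97  2.4   2.77  0.32  2.33] [ 0.8   0.63 -0.79  2.12  2.44  0.32  2.65]
-1 45 0.2 bay None [ 1.06  0.42 -0.81  2.37  3.65  0.23  1.63] [ 0.6   0.55 -0.44  2.1   3.77  0.21  1.41]
-1 45 0.4 bay [ 1.46  0.26 -1.13  2.2  -0.9   0.39  0.01] None [ 1.14  0.9  -1.17  2.02  1.57  0.25 -2.22]
```

```bash
cat > t.py <<'E'
from s1 import *
C=np.array([0.4565,0.4175])
P={"A":[*C,.098],"A2":[*C,.235],"B":[.45,.29,.235],"C":[.43,.2,.235],"D":[.43,.12,.2],"E":[.43,0,.15],"E2":[.46,0,.15],"F":[.45,-.12,.14],"G":W(-.09,-.103,.138),"H":W(-.03,-.103,.138),"I":W(.05,-.103,.138)}
psis=[-1.5,-1.2,-.9,-.6,-.3,0,.3,.6,.9,1.2,1.5]
print(psis)
for deg in(38,45,55,65):
    for k,g in P.items():
        print(deg,k.ljust(2),"".join("Y" if inverse_kinematics(tcp(g,R:=att(p,deg,1)),R) is not None else "." for p in psis))
E
python3 t.py
```

```text
[-1.5, -1.2, -0.9, -0.6, -0.3, 0, 0.3, 0.6, 0.9, 1.2, 1.5]
38 A  YYYYYYYYYYY
38 A2 YYYYYYYYYYY
38 B  YYYYYYYYYY.
38 C  YYYYYYY...Y
38 D  YYYYY.....Y
38 E  YYY......YY
38 E2 YYYY....YYY
38 F  YYY....YYYY
38 G  YYYYYYYYYYY
38 H  YYYYYYYYYYY
38 I  YYYYYYYYYYY
45 A  YYYYYYYYYYY
45 A2 YYYYYYYYY.Y
45 B  YYYYYYY....
45 C  YYYYYY....Y
45 D  YYYY.....YY
45 E  YYY.....YYY
45 E2 YYY.....YYY
45 F  YY......YYY
45 G  YYYY.YY.YYY
45 H  YYYYYYYYYYY
45 I  YYYYYYYYYYY
55 A  YYYYYYYYYY.
55 A2 YYYYYYYYYY.
55 B  YYYYYY..Y..
55 C  YYYYY.....Y
55 D  YYYY.....YY
55 E  YY.......YY
55 E2 YYY......YY
55 F  YY......YYY
55 G  YYY...Y.YYY
55 H  YYYYYYY.YYY
55 I  YYYYYYY.YYY
65 A  YYYYYYYYYYY
65 A2 YYYYYYYYYY.
65 B  YYYYYY...YY
65 C  YYYYY.....Y
65 D  YYYY......Y
65 E  YY.......YY
65 E2 YYY......YY
65 F  YY......YYY
65 G  YYY.....YYY
65 H  YYYY..Y.YYY
65 I  YYYYYYYYYYY
```

```bash
cat > t.py <<'E'
from s1 import *
C=np.array([0.4565,0.4175])
for deg in(40,43):
  for psi in(-1.4,-1.2,-1.,-.8):
    R=att(psi,deg,1);print(deg,psi,*[inverse_kinematics(tcp(g,R),R) for g in([*C,.25],[*C,.098],[.45,-.1,.16],W(-.09,-.103,.14))])
E
python3 t.py
```

```text
40 -1.4 [-1.4725  0.7324  0.7798  1.474   0.0856  1.5098 -0.5857] [-1.5334  0.978   0.9022  1.5697 -0.1468  1.2878 -0.5068] [-0.9978  0.4119  0.8754  2.2848  0.6374  0.6842 -0.5156] [-0.9613  0.6585  1.042   2.1581  0.2691  0.5341 -0.1098]
40 -1.2 [-1.5059  0.6711  0.7337  1.5514  0.1923  1.392  -0.5128] [-1.5924  0.9459  0.9057  1.6483 -0.0825  1.1483 -0.4035] [-0.9912  0.3342  0.8376  2.3605  0.8576  0.5977 -0.5602] [-0.9907  0.616   1.0668  2.2386  0.3749  0.3688 -0.0431]
40 -1.0 [-1.5318  0.6053  0.6877  1.6348  0.3005  1.2718 -0.4473] [-1.6549  0.9183  0.925   1.734  -0.0353  0.9975 -0.2912] [-0.943   0.2547  0.7763  2.4307  1.1126  0.5263 -0.6224] [-0.9421  0.5156  0.9934  2.3106  0.8022  0.2538 -0.2747]
40 -0.8 [-1.5479  0.5365  0.6418  1.7213  0.4108  1.1508 -0.3866] [-1.7166  0.8944  0.9549  1.824  -0.0054  0.8356 -0.1667] None [ 0.2499  0.3295 -0.4284  2.3153  1.5309  0.6745 -0.7023]
43 -1.4 [-1.4728  0.7535  0.7725  1.4597  0.1155  1.5394 -0.5967] [-1.5192  0.9834  0.8629  1.5487 -0.0875  1.319  -0.5525] [-0.9911  0.4266  0.8366  2.2896  0.7075  0.7108 -0.6072] [-0.9512  0.652   0.989   2.1634  0.421   0.5517 -0.2768]
43 -1.2 [-1.5074  0.6893  0.7227  1.5418  0.2279  1.4175 -0.5336] [-1.5775  0.9464  0.8595  1.6319 -0.0095  1.1754 -0.4658] [-0.9805  0.3483  0.7919  2.3704  0.9429  0.6295 -0.672 ] [-0.9907  0.6178  1.0292  2.2498  0.571   0.379  -0.2599]
43 -1.0 [-1.5338  0.6205  0.6724  1.6302  0.343   1.2941 -0.4793] [-1.6395  0.9134  0.8724  1.7226  0.0557  1.02   -0.3748] [-0.9259  0.2687  0.7231  2.4457  1.2137  0.5657 -0.7536] [-0.947   0.5251  0.9668  2.3273  1.0535  0.2761 -0.5508]
43 -0.8 [-1.5496  0.5488  0.6225  1.7219  0.4616  1.1707 -0.4312] [-1.707   0.89    0.9082  1.8181  0.0975  0.8512 -0.2675] None [ 0.3861  0.3761 -0.6174  2.3295  1.6267  0.7987 -0.7898]
```

```bash
cat > d.py <<'E'
from s1 import *
import cv2
C=np.array([0.4565,0.4175]); R=att(-1.4,42,1)
movep(tcp([*C,.25],R),R); command_gripper(.066); st("above")
r=move_l(tcp([*C,.15],R),feed=.2); r=move_l(tcp([*C,.099],R),feed=.08,until_force=6); st(f"down {r}")
for n in("top","scene"):
    p,d=camera(n); cv2.imwrite(f"pics/{n}3.png",p[:,:,::-1])
cv2.imwrite("pics/c3.png",cv2.resize(cv2.imread("pics/top3.png")[170:280,110:270],None,fx=5,fy=5))
cv2.imwrite("pics/c3s.png",cv2.resize(cv2.imread("pics/scene3.png")[50:160,310:450],None,fx=5,fy=5))
E
python3 d.py
```

```text
above 10.72 [-0.1395  0.4427  0.2504] F [-0.3239 -0.2737 -0.4732] gap 0.066 [-1.47  0.75  0.78  1.46  0.11  1.53 -0.59]
down False 12.15 [-0.1393  0.4429  0.0992] F [ 0.1767 -0.4521  0.0838] gap 0.0662 [-1.44  0.91  0.71  1.55  0.03  1.31 -0.66]
```

View pics/c3.png

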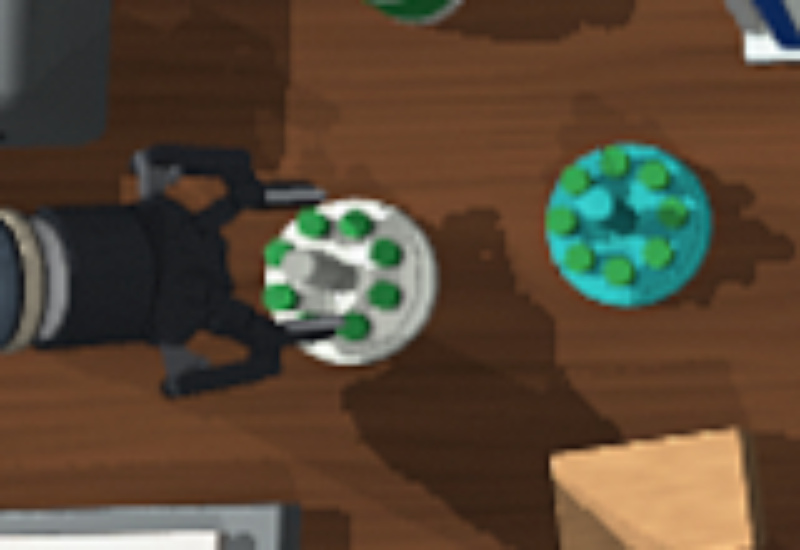

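View pics/c3s.png

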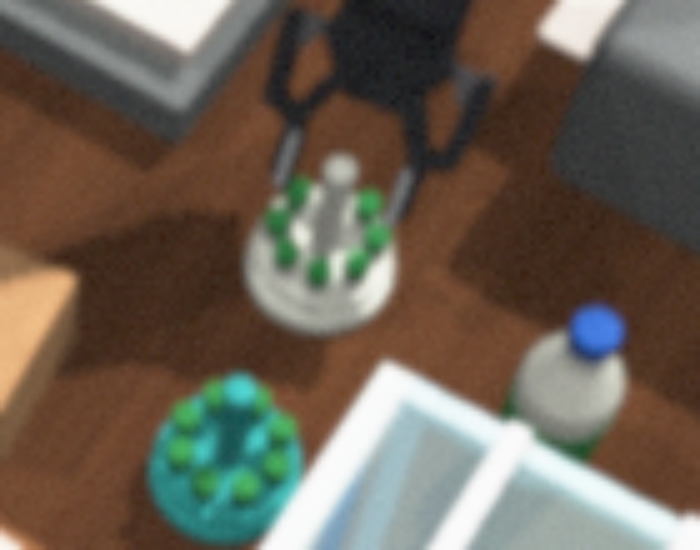

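The post is between the open fingers in both views (top crop (305,268), scene crop (340,170)). Close and lift.

```bash
cat > e.py <<'E'
from s1 import *
import cv2
C=np.array([0.4565,0.4175]); R=att(-1.4,42,1)
command_gripper(.0,50); st("grip")
move_l(tcp([*C,.14],R),feed=.08); move_l(tcp([*C,.25],R),feed=.15); st("lift")
for n in("top","scene"):
    p,d=camera(n); cv2.imwrite(f"pics/{n}4.png",p[:,:,::-1])
cv2.imwrite("pics/c4s.png",cv2.resize(cv2.imread("pics/scene4.png")[10:140,290:450],None,fx=5,fy=4.5))
cv2.imwrite("pics/c4.png",cv2.resize(cv2.imread("pics/top4.png")[170:280,110:270],None,fx=5,fy=5))
E
python3 e.py
```

```text
grip 12.73 [-0.1399  0.443   0.0989] F [0.032  0.5078 0.108 ] gap 0.019 [-1.44  0.91  0.71  1.55  0.03  1.31 -0.66]
lift 14.28 [-0.1402  0.4428  0.2489] F [-0.5     0.4697 -3.5776] gap 0.0193 [-1.47  0.75  0.77  1.47  0.1   1.53 -0.59]
```

View pics/c4s.png

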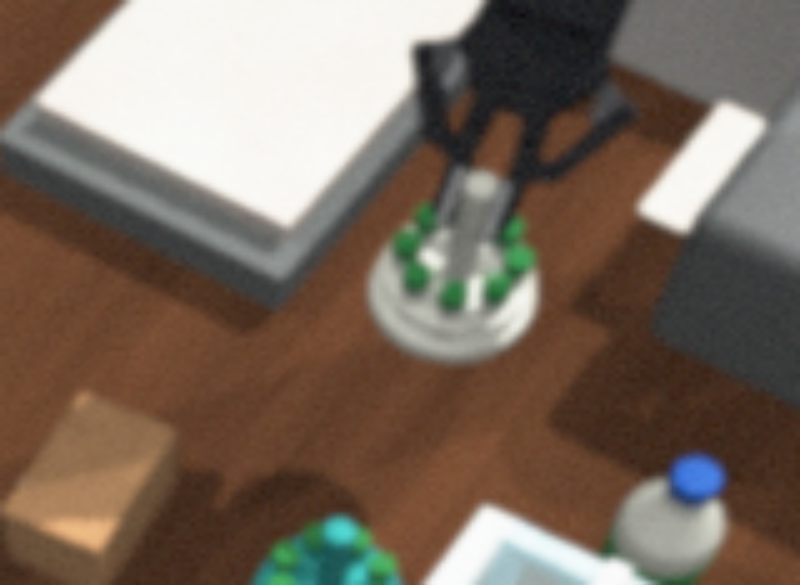

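View pics/c4.png

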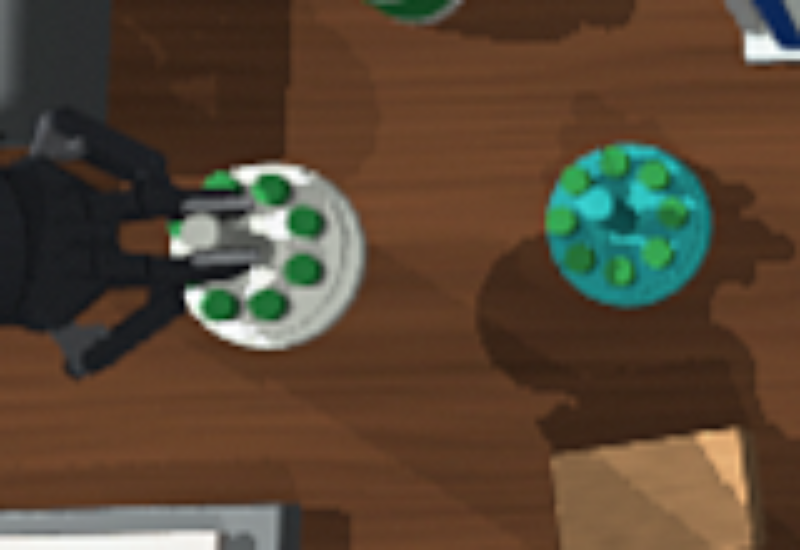

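Held upright; the lift force of 3.6 N gives about 0.37 kg. Carry it over the turquoise one, then to the front of the mouth.

```bash
cat > f.py <<'E'
from s1 import *
import cv2
R=att(-1.4,42,1)
def go(g,R=None,feed=.2):
    try: move_l(tcp(g,R if R is not None else sense()["tcp_rot"]),R,feed=feed); return True
    except Unreachable as e: print("U",g,e); return False
ok=go([.445,.29,.25],R) and go([.435,.15,.235],R) and go([.435,0,.17],R) and go([.445,-.115,.145],R)
st("F")
for n in("top","scene"):
    p,d=camera(n); cv2.imwrite(f"pics/{n}5.png",p[:,:,::-1])
for psi in(-1.2,-1,-.8,-.6,-.4,-.2,0):
    Q=att(psi,42,1); print(psi,*[inverse_kinematics(tcp(W(x,-.103,.14),Q),Q) for x in(-.09,-.04,.05)])
E
python3 f.py
```

```text
F 17.74 [-0.1645 -0.0879  0.145 ] F [ 0.9396  0.5637 -2.9405] gap 0.0188 [-1.06  0.52  1.    2.32  0.58  0.57 -0.46]
-1.2 [-0.9377  0.5661  0.9526  2.2442  0.6627  0.4176 -0.3382] [-0.8457  0.6014  0.874   2.1318  0.6057  0.4603 -0.2736] [-0.7011  0.6748  0.7554  1.9192  0.5204  0.5472 -0.1716]
-1 [-0.9801  0.5525  1.0319  2.3231  0.8731  0.2302 -0.3669] [-0.8771  0.5772  0.9321  2.2126  0.7712  0.2768 -0.2621] [-0.7079  0.6331  0.771   2.0041  0.652   0.3716 -0.1288]
-0.8 [-0.2579  0.3067  0.1416  2.3572  1.5796  0.5252 -0.8099] [-0.7155  0.4546  0.7386  2.2751  1.4404  0.2569 -0.7068] [-0.6746  0.5847  0.7547  2.0758  0.9218  0.2118 -0.2063]
-0.6 [ 0.1444  0.2877 -0.2378  2.3901  1.8558  0.5137 -0.8258] [-0.0181  0.3374 -0.0489  2.2942  1.8023  0.4513 -0.7728] [-0.1675  0.4441  0.1414  2.1068  1.615   0.3619 -0.5902]
-0.4 [ 0.4056  0.2877 -0.4241  2.4122  2.1598  0.431  -0.8614] [ 0.3872  0.3498 -0.4238  2.3094  2.0504  0.4315 -0.7387] [ 0.206   0.4355 -0.2362  2.125   1.89    0.3641 -0.5846]
-0.2 [ 0.8294  0.353  -0.7876  2.4045  2.3546  0.3817 -0.7453] [ 0.6356  0.3753 -0.6038  2.3114  2.3224  0.3386 -0.738 ] [ 0.4305  0.4511 -0.417   2.1303  2.146   0.2763 -0.5831]
0 [ 1.0752  0.4257 -0.9621  2.3817  2.5376  0.2727 -0.6369] [ 0.8749  0.4308 -0.7815  2.2905  2.5536  0.2339 -0.6916] [ 0.7858  0.5477 -0.7775  2.1056  2.084   0.2521 -0.2098]
```

View pics/scene5.png

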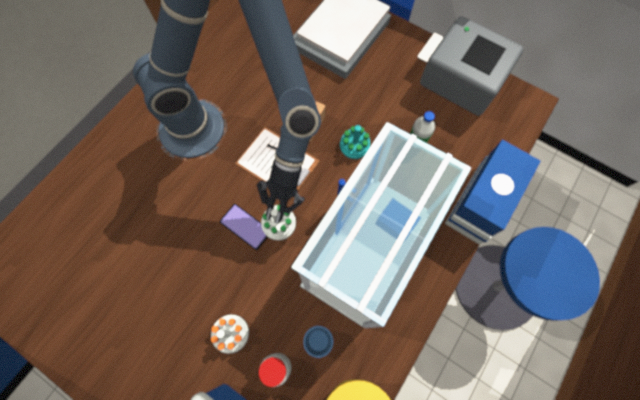

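View pics/top5.png

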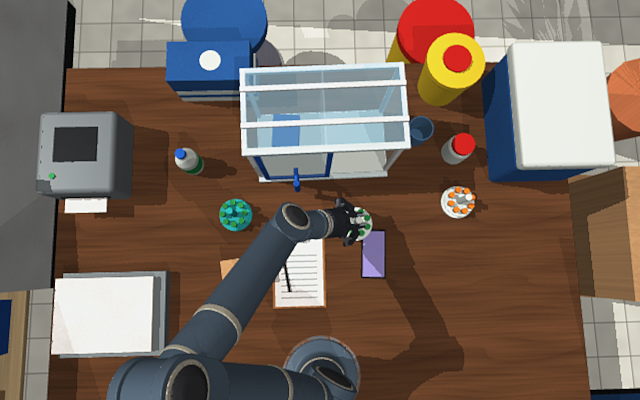

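```bash
cat > g.py <<'E'
from s1 import *
import cv2
def go(g,R,feed=.15):
    try: move_l(tcp(g,R),R,feed=feed); return True
    except Unreachable as e: print("U",g,e); return False
pts=[(-.13,-1.2),(-.10,-1.0),(-.095,-.8),(-.09,-.6),(-.09,-.45),(-.09,-.3)]
for x,p in pts:
    if not go(W(x,-.106,.142),att(p,42,1)): break
    st(f"{x} {p}")
for n in("top","scene"):
    pp,d=camera(n); cv2.imwrite(f"pics/{n}6.png",pp[:,:,::-1])
E
python3 g.py
```

```text
-0.13 -1.2 18.25 [-0.1302 -0.1053  0.1419] F [-0.1329  0.6495 -2.4125] gap 0.0184 [-1.02  0.54  1.03  2.33  0.72  0.39 -0.39]
-0.1 -1.0 18.65 [-0.1004 -0.1055  0.1419] F [-0.9383  0.0703 -2.1734] gap 0.019 [-1.    0.54  1.05  2.34  0.91  0.23 -0.39]
-0.095 -0.8 19.44 [-0.0949 -0.1057  0.142 ] F [-0.0339 -0.3704 -2.7099] gap 0.019 [-0.87  0.43  0.91  2.4   1.67  0.21 -0.93]
-0.09 -0.6 20.07 [-0.0899 -0.1061  0.1419] F [ 0.633   0.4458 -2.882 ] gap 0.0189 [-0.59  0.32  0.63  2.43  2.16  0.27 -1.18]
-0.09 -0.45 20.49 [-0.09   -0.1064  0.1417] F [-0.0953 -0.0181 -2.5487] gap 0.0187 [-0.34  0.27  0.4   2.44  2.46  0.29 -1.28]
-0.09 -0.3 20.93 [-0.0898 -0.1062  0.1417] F [ 0.6119 -0.4192 -3.1319] gap 0.0186 [-0.05  0.25  0.16  2.44  2.78  0.29 -1.4 ]
```

View pics/scene6.png

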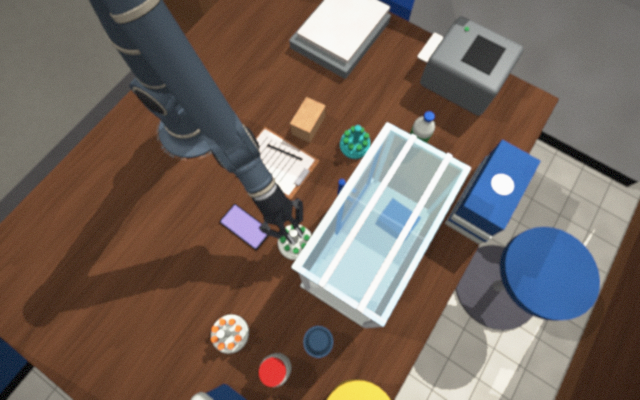

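View pics/top6.png

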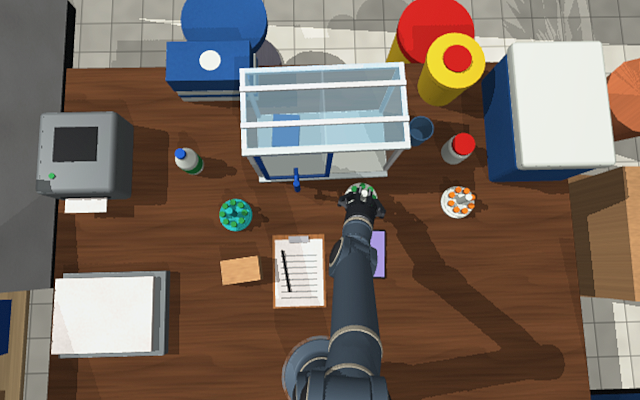

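The carrier is upright and square in front of the mouth (scene (295,240), top (361,192)). Before entering, I check the arm's top profile in depth against the lintel.

```bash
cat > k.py <<'E'
from s1 import *
for n in("top","scene"):
    p,d=camera(n);c=camera_params(n)
    v,u=np.mgrid[:400,:640]; cam=np.stack([u,v,np.ones_like(u)],-1)@np.linalg.inv(c["K"]).T*d[...,None]
    w=(cam@c["rotation"].T+c["position"])[d>0]
    h=np.c_[(w-O)@EX,(w-O)@EY,w[:,2]]
    m=(h[:,0]<-.03)&(h[:,0]>-.32)&(abs(h[:,1]+.106)<.12)&(h[:,2]>.05); h=h[m]
    for a in np.arange(-.32,-.03,.02):
        k=h[(h[:,0]>=a)&(h[:,0]<a+.02)]
        if len(k)>3: print(n,"x'-grasp %.2f"%(a+.01+.09),"zmax-grasp %.3f"%(np.percentile(k[:,2],98)-.142),"y %.3f %.3f"%(k[:,1].min()+.106,k[:,1].max()+.106))
E
python3 k.py
```

```text
top x'-grasp -0.22 zmax-grasp 0.404 y 0.024 0.119
top x'-grasp -0.20 zmax-grasp 0.361 y 0.016 0.119
top x'-grasp -0.18 zmax-grasp 0.319 y 0.011 0.115
top x'-grasp -0.16 zmax-grasp 0.285 y 0.009 0.114
top x'-grasp -0.14 zmax-grasp 0.260 y 0.008 0.101
top x'-grasp -0.12 zmax-grasp 0.216 y 0.005 0.082
top x'-grasp -0.10 zmax-grasp 0.181 y -0.006 0.076
top x'-grasp -0.08 zmax-grasp 0.158 y -0.041 0.067
top x'-grasp -0.06 zmax-grasp 0.137 y -0.047 0.063
top x'-grasp -0.04 zmax-grasp 0.114 y -0.043 0.079
top x'-grasp -0.02 zmax-grasp 0.066 y -0.035 0.079
top x'-grasp 0.00 zmax-grasp 0.045 y -0.049 0.061
top x'-grasp 0.02 zmax-grasp 0.005 y -0.040 0.047
top x'-grasp 0.04 zmax-grasp -0.042 y -0.027 0.034
scene x'-grasp -0.22 zmax-grasp 0.405 y 0.019 0.109
scene x'-grasp -0.20 zmax-grasp 0.364 y 0.008 0.112
scene x'-grasp -0.18 zmax-grasp 0.321 y 0.006 0.108
scene x'-grasp -0.16 zmax-grasp 0.284 y 0.005 0.106
scene x'-grasp -0.14 zmax-grasp 0.262 y 0.006 0.098
scene x'-grasp -0.12 zmax-grasp 0.226 y -0.000 0.081
scene x'-grasp -0.10 zmax-grasp 0.181 y -0.009 0.074
scene x'-grasp -0.08 zmax-grasp 0.160 y -0.045 0.064
scene x'-grasp -0.06 zmax-grasp 0.136 y -0.049 0.059
scene x'-grasp -0.04 zmax-grasp 0.114 y -0.048 0.076
scene x'-grasp -0.02 zmax-grasp 0.066 y -0.050 0.076
scene x'-grasp 0.00 zmax-grasp 0.045 y -0.052 0.060
scene x'-grasp 0.02 zmax-grasp 0.006 y -0.050 0.044
scene x'-grasp 0.04 zmax-grasp -0.043 y -0.034 0.029
```

```bash
cat > g2.py <<'E'
from s1 import *
import cv2
def go(g,R,feed=.1):
    try: r=move_l(tcp(g,R),R,feed=feed,until_force=8); return not r
    except Unreachable as e: print("U",g,e); return False
pts=[(-.06,-.2),(-.03,-.12),(.0,-.1),(.06,-.1)]
for x,p in pts:
    if not go(W(x,-.111,.137),att(p,42,1)): st("STOP");break
    st(f"{x} {p}")
for n in("top","scene"):
    pp,d=camera(n); cv2.imwrite(f"pics/{n}7.png",pp[:,:,::-1])
a=cv2.resize(cv2.imread("pics/top7.png")[60:220,280:440],None,fx=3.5,fy=3.5);b=cv2.resize(cv2.imread("pics/scene7.png")[160:340,230:400],None,fx=3.3,fy=3.2)
cv2.imwrite("pics/c7.png",a);cv2.imwrite("pics/c7s.png",b)
E
python3 g2.py
```

```text
-0.06 -0.2 21.59 [-0.0605 -0.1111  0.1365] F [-0.6481  0.0722 -3.6462] gap 0.0186 [ 0.14  0.3   0.01  2.38  3.02  0.27 -1.5 ]
-0.03 -0.12 22.04 [-0.0311 -0.1108  0.1364] F [-0.3311 -0.117  -3.8502] gap 0.0185 [ 0.25  0.34 -0.09  2.31  3.17  0.23 -1.54]
U [ 0.611  -0.1325  0.137 ] the arm cannot follow that straight line within its joint ranges
STOP 22.04 [-0.0311 -0.1108  0.1364] F [-0.3311 -0.117  -3.8502] gap 0.0185 [ 0.25  0.34 -0.09  2.31  3.17  0.23 -1.54]
```

View pics/c7.png

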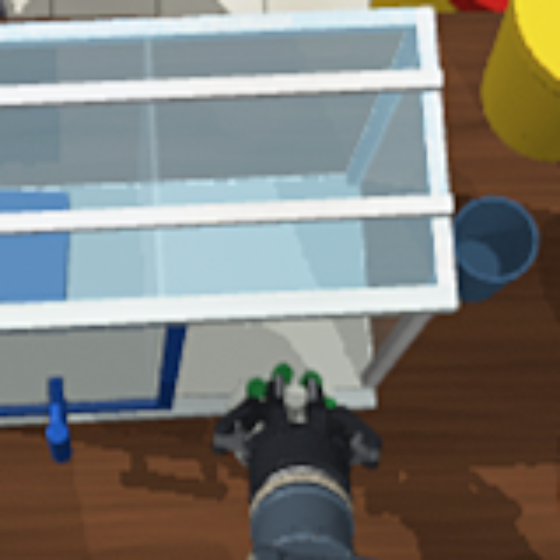

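View pics/c7s.png

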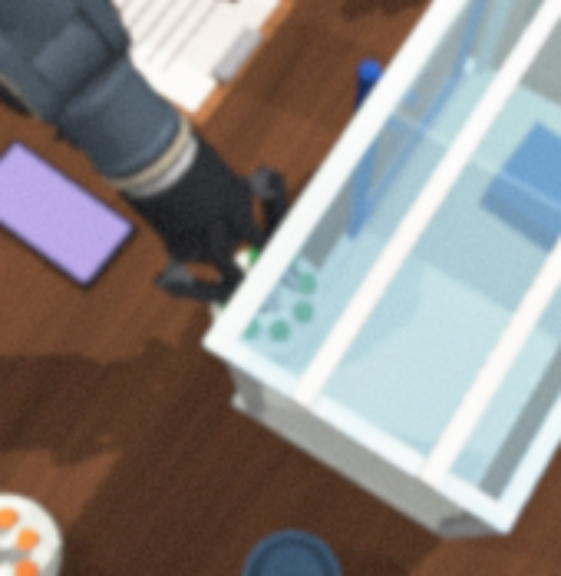

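```bash
cat > t.py <<'E'
from s1 import *
for deg in(42,44):
 for psi in(-.3,-.2,-.12,0,.1):
  Q=att(psi,deg,1); print(deg,psi,*[inverse_kinematics(tcp(W(x,-.111,z),Q),Q) for x,z in((-.01,.137),(.06,.137),(.06,.114))])
E
python3 t.py
```

```text
42 -0.3 [-0.0965  0.3605  0.213   2.2826  2.7984  0.225  -1.4323] [ 0.1077  0.4376 -0.0511  2.12    2.2274  0.2216 -0.8329] [ 0.1072  0.4789 -0.0506  2.1305  2.3839  0.2573 -0.9923]
42 -0.2 [ 0.0816  0.3551  0.0541  2.277   3.      0.2236 -1.4956] [ 0.2947  0.447  -0.2341  2.1147  2.3304  0.2116 -0.7903] [ 0.1458  0.4773 -0.0504  2.1338  2.7445  0.2171 -1.2403]
42 -0.12 [ 0.2271  0.3587 -0.0752  2.268   3.1645  0.2167 -1.5483] [-0.1314  0.4516  0.3346  2.1387  3.8474  0.2187 -2.3232] [ 0.0199  0.4798  0.1455  2.1409  3.4633  0.2206 -1.9085]
42 0 [ 0.2592  0.364  -0.0499  2.2576  3.718   0.2369 -1.9635] [ 0.0625  0.4426  0.1495  2.1208  4.0322  0.2318 -2.3432] [ 0.2232  0.4826 -0.0501  2.1221  3.647   0.2117 -1.9177]
42 0.1 [ 0.4669  0.384  -0.2469  2.2326  3.9189  0.2192 -2.021 ] [ 0.9503  0.6602 -0.9634  2.0605  1.8681  0.274   0.1945] [ 0.2601  0.4894 -0.0499  2.1076  4.0258  0.2488 -2.1857]
44 -0.3 [-0.0882  0.366   0.1983  2.3014  2.8205  0.2851 -1.4573] [-0.108   0.446   0.212   2.1517  2.7377  0.2129 -1.3943] [-0.0917  0.4886  0.193   2.1608  2.8012  0.2628 -1.4633]
44 -0.2 [ 0.0904  0.3611  0.0421  2.296   3.0053  0.2839 -1.5008] [ 0.0498  0.4386  0.0666  2.1483  2.9419  0.2135 -1.4599] [ 0.0565  0.4815  0.0587  2.158   2.9736  0.2656 -1.4933]
44 -0.12 [ 0.2361  0.365  -0.0849  2.2869  3.1555  0.2764 -1.5367] [ 0.0193  0.4415  0.1453  2.15    3.4409  0.2251 -1.8839] [ 0.1761  0.4829 -0.0486  2.1511  3.1135  0.2599 -1.5186]
44 0 [ 0.4555  0.3844 -0.2779  2.2658  3.3877  0.2537 -1.5958] [ 0.2264  0.4455 -0.0501  2.1307  3.6652  0.2209 -1.9379] [ 0.3559  0.4969 -0.2112  2.1332  3.3321  0.2385 -1.5645]
44 0.1 [ 0.6285  0.4133 -0.4331  2.2421  3.6043  0.2243 -1.6689] [ 0.265   0.453  -0.0498  2.1157  4.0411  0.2621 -2.2041] [ 0.4215  0.5073 -0.2453  2.1164  3.6994  0.2346 -1.8121]
```

```bash
cat > g3.py <<'E'
from s1 import *
import cv2
def go(x,p,deg,z,feed=.08):
    R=att(p,deg,1)
    try: r=move_l(tcp(W(x,-.111,z),R),R,feed=feed,until_force=8); st(f"{x} {p} {deg} {z} hit={r}"); return not r
    except Unreachable as e: print("U",x,p,deg,z); return None
go(-.03,-.2,43,.128)
for deg in(43,43.5,44,44.5):
    r=go(.058,-.2,deg,.128)
    if r is not None: break
for n in("top","scene"):
    pp,d=camera(n); cv2.imwrite(f"pics/{n}7.png",pp[:,:,::-1])
a=cv2.resize(cv2.imread("pics/top7.png")[60:220,280:440],None,fx=3.5,fy=3.5);b=cv2.resize(cv2.imread("pics/scene7.png")[160:340,230:400],None,fx=3.3,fy=3.2)
cv2.imwrite("pics/c8.png",a);cv2.imwrite("pics/c8s.png",b)
E
python3 g3.py
```

```text
-0.03 -0.2 43 0.128 hit=False 22.44 [-0.0307 -0.1094  0.1274] F [-0.207  -0.4599 -2.9179] gap 0.0189 [ 0.11  0.36  0.03  2.33  3.02  0.3  -1.5 ]
U 0.058 -0.2 43 0.128
0.058 -0.2 43.5 0.128 hit=False 23.69 [ 0.0573 -0.1111  0.1277] F [-0.1647  0.2921 -2.9215] gap 0.0188 [ 0.05  0.45  0.07  2.15  2.96  0.22 -1.48]
```

View pics/c8.png

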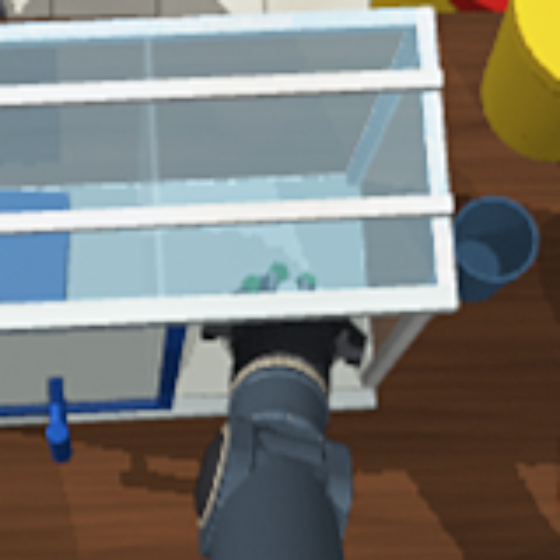

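View pics/c8s.png

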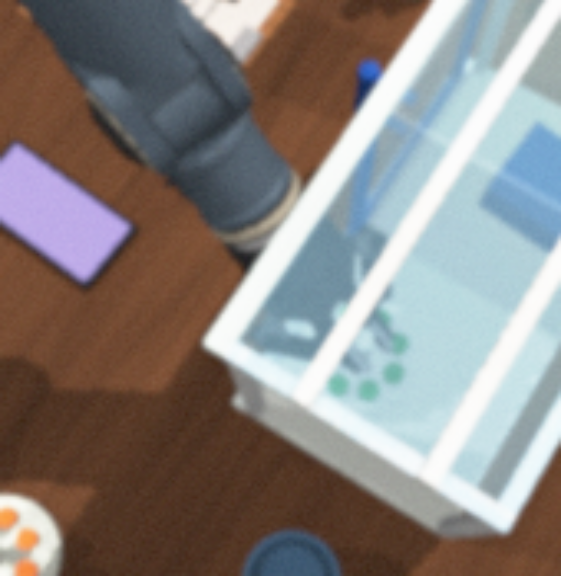

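```bash
cat > g4.py <<'E'
from s1 import *
import cv2
def go(x,p,deg,z,feed=.05,uf=None):
    R=att(p,deg,1)
    try: r=move_l(tcp(W(x,-.111,z),R),R,feed=feed,until_force=uf); st(f"{x} {p} {deg} {z} hit={r}"); return r
    except Unreachable as e: print("U",x,p,deg,z); return None
for deg in(42.2,42.6,43,43.5):
    if go(.058,-.2,deg,.119) is not None: break
go(.058,-.2,deg,.112,feed=.015,uf=2.5)
sleep(.2); st("set")
E
python3 g4.py
```

```text
0.058 -0.2 42.2 0.119 hit=False 24.24 [ 0.0579 -0.1115  0.119 ] F [ 0.8191  0.2166 -1.7215] gap 0.0187 [ 0.14  0.47 -0.04  2.14  2.76  0.21 -1.26]
0.058 -0.2 42.2 0.112 hit=True 24.62 [ 0.0582 -0.1114  0.1146] F [-1.3811 -0.1845  3.8812] gap 0.0185 [ 0.14  0.47 -0.05  2.14  2.76  0.22 -1.26]
set 24.82 [ 0.0581 -0.1114  0.1146] F [-0.3384  0.7372  4.5843] gap 0.0188 [ 0.14  0.47 -0.05  2.14  2.76  0.22 -1.26]
```

Contact at 0.1146, as expected for the bay floor. Release and back out.

```bash
cat > g5.py <<'E'
from s1 import *
import cv2
s=sense(); R=s["tcp_rot"]; p=np.array(s["position"])
command_gripper(.056); st("released"); sleep(.3); st("wait")
d=R[:,0].copy(); d[2]=0; d/=np.linalg.norm(d)
try:
    r=move_l(p-d*.04+[0,0,.003],R,feed=.08,until_force=6); st(f"r1 {r}")
except Unreachable as e:
    print("U1")
for n in("top","scene"):
    pp,dd=camera(n); cv2.imwrite(f"pics/{n}9.png",pp[:,:,::-1])
b=cv2.resize(cv2.imread("pics/scene9.png")[160:340,230:400],None,fx=3.3,fy=3.2)
cv2.imwrite("pics/c9s.png",b)
E
python3 g5.py
```

```text
released 25.26 [ 0.0564 -0.1107  0.1124] F [ 0.5766 -0.2487  0.3609] gap 0.056 [ 0.14  0.48 -0.05  2.14  2.76  0.22 -1.26]
wait 25.56 [ 0.0567 -0.1108  0.1128] F [0.6061 0.6983 0.3389] gap 0.056 [ 0.14  0.48 -0.05  2.14  2.76  0.22 -1.26]
r1 False 26.19 [ 0.0195 -0.1025  0.118 ] F [-0.9309  0.0243 -0.0285] gap 0.0561 [ 0.15  0.43 -0.07  2.23  2.77  0.26 -1.27]
```

View pics/c9s.png

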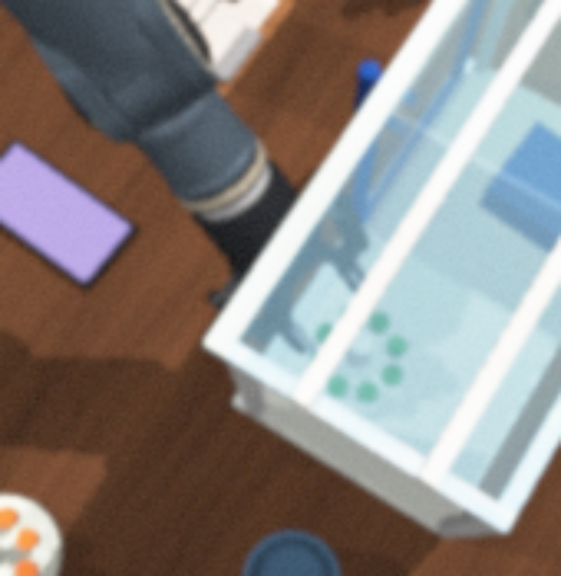

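The carrier stands upright and free on the floor (cap ring around scene crop (365,355)). Continue out.

```bash
cat > g6.py <<'E'
from s1 import *
R=sense()["tcp_rot"]
for x,y,p in((-.03,-.109,-.2),(-.085,-.107,-.28)):
    Q=att(p,42.5,1); r=move_l(tcp(W(x,y,.135),Q),Q,feed=.15,until_force=8); st(f"{x} {r}")
for deg in(15,20,25):
  for psi in(-.4,-.2,YAW,.3):
   for g in(W(-.13,-.06,.24),W(-.12,.083,.22),W(-.12,.083,.145)):
    Q=att(psi,deg,1); print(deg,psi,inverse_kinematics(tcp(g,Q),Q))
E
python3 g6.py
```

```text
-0.03 False 26.79 [-0.0293 -0.1093  0.1356] F [ 0.1973 -0.6189 -0.4022] gap 0.056 [ 0.23  0.34 -0.12  2.32  2.82  0.27 -1.3 ]
-0.085 False 27.31 [-0.0835 -0.1067  0.1355] F [-0.8163  0.7109  0.6457] gap 0.0559 [ 0.16  0.28 -0.07  2.43  2.71  0.33 -1.28]
15 -0.4 [ 1.0909  0.208  -1.159   2.0893  0.4376  0.7721  0.8473]
15 -0.4 [ 0.7111  0.2842 -1.1596  2.0922  0.6202  0.8416  0.3612]
15 -0.4 [ 0.6516  0.4709 -1.1695  2.1703  0.9277  0.8178  0.0605]
15 -0.2 [ 1.1278  0.2005 -1.156   2.0934  0.3527  0.7353  1.1383]
15 -0.2 [ 0.7495  0.2634 -1.1557  2.1059  0.5576  0.7759  0.6305]
15 -0.2 [ 0.688   0.4546 -1.168   2.1847  0.9011  0.745   0.2995]
15 0.027 [ 1.1623  0.2045 -1.1523  2.0901  0.2577  0.7186  1.4671]
15 0.027 [ 0.7911  0.2501 -1.1508  2.1137  0.4687  0.7199  0.9549]
15 0.027 [ 0.7296  0.4443 -1.1659  2.1929  0.847   0.6743  0.5961]
15 0.3 [ 1.1915  0.2262 -1.1492  2.0752  0.1658  0.7324  1.8381]
15 0.3 [ 0.8345  0.2512 -1.146   2.1117  0.3519  0.6869  1.3549]
15 0.3 [ 0.7755  0.4452 -1.1634  2.1908  0.7487  0.6166  0.986 ]
20 -0.4 [ 1.1148  0.157  -1.1685  2.1419  0.4738  0.66
[... 829 characters left out ...]
-1.1654  2.185   0.8345  0.7393  0.1298]
25 -0.4 [-0.3698  0.1994 -0.0149  2.3076  0.7942  0.436   0.0913]
25 -0.2 [ 1.0583  0.0678 -1.015   2.2057  0.2576  0.4797  1.2242]
25 -0.2 [ 0.754   0.1803 -1.1598  2.2088  0.7408  0.6058  0.4353]
25 -0.2 [ 0.668   0.4078 -1.1713  2.2878  1.208   0.6637 -0.0215]
25 0.027 [ 1.1204  0.0759 -1.0074  2.1999 -0.0029  0.4694  1.7286]
25 0.027 [ 0.8246  0.1527 -1.1442  2.2228  0.5496  0.487   0.8704]
25 0.027 [ 0.7447  0.3896 -1.1698  2.3025  1.1715  0.5226  0.2734]
25 0.3 [ 1.3046  0.1479 -1.1514  2.1702 -0.126   0.5245  2.1515]
25 0.3 [ 0.89    0.1519 -1.1199  2.2195  0.224   0.4279  1.4918]
25 0.3 [ 0.8269  0.39   -1.1623  2.2988  0.9974  0.389   0.7599]
```

```bash
cat > g7.py <<'E'
from s1 import *
import cv2
for x,y,p,z in((-.09,-.106,-.6,.145),(-.10,-.106,-1.0,.15),(-.14,-.10,-1.2,.16),(-.165,-.08,-1.4,.18)):
    Q=att(p,42,1)
    try: r=move_l(tcp(W(x,y,z),Q),Q,feed=.15,until_force=10); st(f"{x} {r}")
    except Unreachable: print("U",x,p)
Q=att(YAW,20,1)
for x,z in((-.14,.24),(-.13,.24),(-.12,.22)): print(inverse_kinematics(tcp(W(x,.083,z),Q),Q))
for n in("top","scene"):
    pp,dd=camera(n); cv2.imwrite(f"pics/{n}10.png",pp[:,:,::-1])
E
python3 g7.py
```

```text
-0.09 False 28.08 [-0.0892 -0.106   0.1451] F [-0.2718 -0.2177  0.4459] gap 0.0561 [-0.26  0.27  0.24  2.41  1.93  0.38 -0.93]
-0.1 False 28.89 [-0.1005 -0.1068  0.1498] F [-0.2027  0.0614  0.7676] gap 0.0563 [-0.41  0.32  0.28  2.31  1.29  0.6  -0.72]
-0.14 False 29.32 [-0.1398 -0.1003  0.1601] F [-0.168   0.0174  0.5176] gap 0.0559 [-0.46  0.29  0.26  2.31  1.08  0.75 -0.74]
-0.165 False 29.72 [-0.1644 -0.0805  0.1799] F [-0.3672 -0.1807 -0.0154] gap 0.0559 [-0.5   0.27  0.24  2.26  0.88  0.93 -0.76]
[-0.6514 -0.0248  0.3877  2.2422  0.1612  0.588   1.2164]
[-0.6261 -0.0038  0.3738  2.2235  0.1411  0.5852  1.2413]
[-0.5562  0.0485  0.3196  2.2279  0.1131  0.5288  1.2703]
```

View pics/scene10.png

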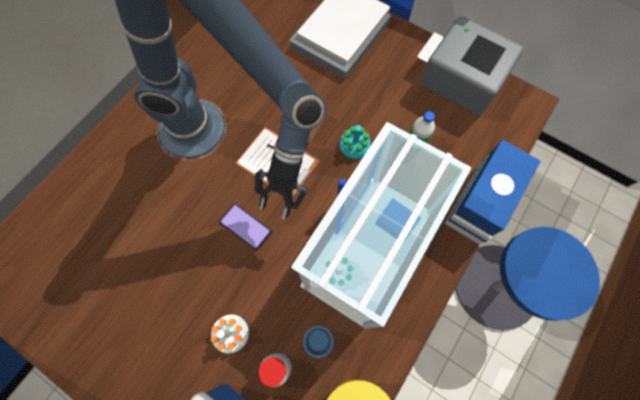

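The carrier is in the right bay (scene (340,270)) and the hand is clear. I check its position and the handle's, then engage the handle.

```bash
cat > g8.py <<'E'
from s1 import *
import cv2
S=camera_params("scene");im=cv2.imread("pics/scene10.png");h=cv2.cvtColor(im,cv2.COLOR_BGR2HSV)
m=cv2.inRange(h,(60,40,60),(88,255,190));k=np.zeros_like(m);k[252:290,318:362]=255;m&=k
N,l,s_,ce=cv2.connectedComponentsWithStats(m)
L=np.array([Hf(onz(S,ce[i],.068)) for i in range(1,N) if s_[i,4]>3]);print("caps",L[:,:2].tolist())
Q=att(YAW,20,1)
command_gripper(.04)
movep(tcp(W(-.13,.083,.24),Q),Q); st("via")
move_l(tcp(W(-.12,.083,.145),Q),feed=.15); st("pre")
r=move_l(tcp(W(-.057,.083,.145),Q),feed=.1,until_force=6); st(f"at {r}")
for n in("top","scene"):
    pp,dd=camera(n); cv2.imwrite(f"pics/{n}11.png",pp[:,:,::-1])
cv2.imwrite("pics/c11s.png",cv2.resize(cv2.imread("pics/scene11.png")[130:300,250:420],None,fx=3.5,fy=3.4))
E
python3 g8.py
```

```text
caps [[0.0578462657557693, -0.08204265429571478], [0.08161088043208325, -0.09336623566761802], [0.09024426491371333, -0.11288477734994204], [0.05759403284091847, -0.14643772406874156], [0.07951796976634334, -0.1380697155693366]]
via 31.86 [-0.1302  0.0829  0.2397] F [-0.5966  1.1365 -0.2047] gap 0.0399 [-0.63 -0.    0.37  2.22  0.14  0.59  1.24]
pre 32.64 [-0.1195  0.083   0.1454] F [-0.3567  0.3193 -0.0424] gap 0.04 [-0.57  0.19  0.36  2.31  0.01  0.32  1.36]
at False 33.42 [-0.0576  0.0829  0.1448] F [0.3977 1.1953 0.0761] gap 0.04 [-0.48  0.28  0.3   2.18 -0.07  0.35  1.46]
```

View pics/c11s.png

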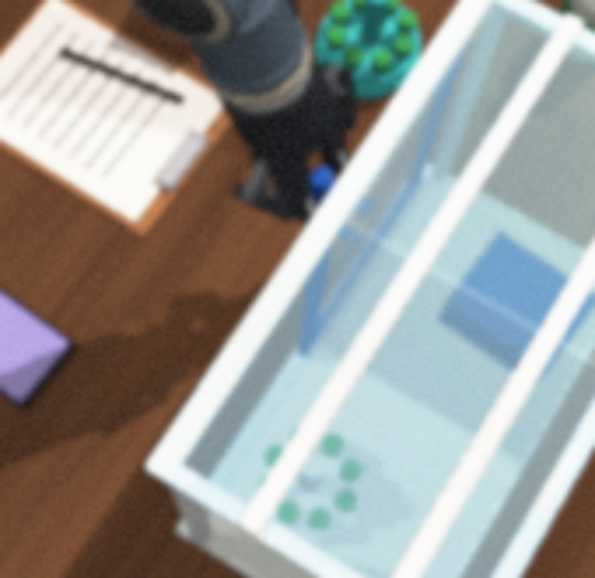

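The carrier centre is about (0.057, −0.114), inside limits, and the bar is between the fingers (crop (320,180)). Now I shut the door.

```bash
cat > g9.py <<'E'
from s1 import *
import cv2
Q=att(YAW,20,1)
for y,f in((-.095,.12),(-.119,.04)):
    try: r=move_l(tcp(W(-.057,y,.145),Q),feed=f,until_force=14); st(f"{y} {r}")
    except Unreachable: print("U",y)
for n in("top","scene"):
    pp,dd=camera(n); cv2.imwrite(f"pics/{n}12.png",pp[:,:,::-1])
cv2.imwrite("pics/c12.png",cv2.resize(cv2.imread("pics/top12.png")[60:220,220:430],None,fx=3.5,fy=3.5))
E
python3 g9.py
```

```text
-0.095 False 35.16 [-0.057  -0.0949  0.145 ] F [ 0.2658  0.1203 -1.2035] gap 0.0397 [ 0.07  0.3   0.12  2.13 -0.28  0.38  2.02]
-0.119 True 35.63 [-0.0573 -0.11    0.1445] F [-0.2568 -0.8731  0.0153] gap 0.0397 [ 0.12  0.31  0.1   2.12 -0.3   0.39  2.07]
```

View pics/c12.png

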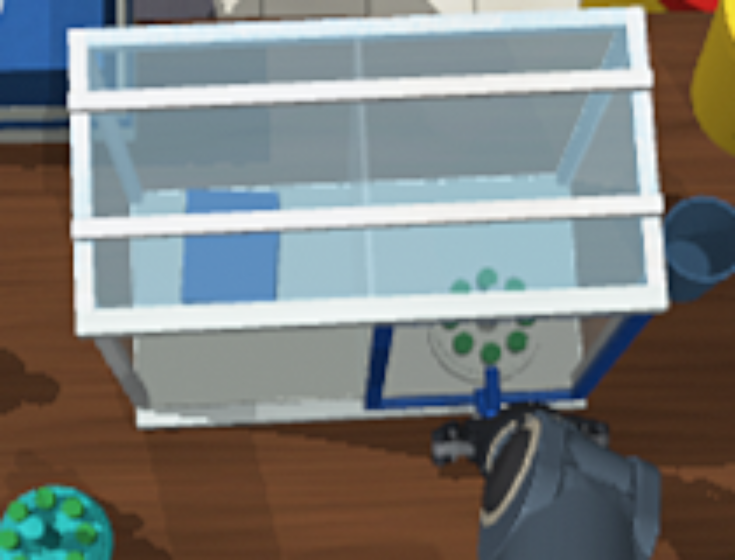

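The stop at y′ −0.110 puts the bar at −0.099, which is 0.180 m of travel from the open stop. The door is shut. I back away and check.

```bash
cat > g10.py <<'E'
from s1 import *
import cv2
Q=att(YAW,20,1)
move_l(tcp(W(-.057,-.1005,.145),Q),feed=.06); st("centre")
move_l(tcp(W(-.12,-.1005,.15),Q),feed=.12); st("back")
try: move_l(tcp(W(-.14,-.10,.24),Q),feed=.15)
except Unreachable: print("U")
st("up"); sleep(.5)
for n in("top","scene"):
    pp,dd=camera(n); cv2.imwrite(f"pics/{n}13.png",pp[:,:,::-1])
T=camera_params("top");S=camera_params("scene")
for n,C in(("top",T),("scene",S)):
    a=cv2.imread(f"pics/{n}0.png").astype(int)
a=cv2.resize(cv2.imread("pics/top13.png")[100:200,290:430],None,fx=5,fy=5);cv2.imwrite("pics/c13.png",a)
E
python3 g10.py
```

```text
centre 36.02 [-0.057  -0.1001  0.1449] F [-0.2458  0.2499  0.1209] gap 0.0398 [ 0.09  0.3   0.11  2.13 -0.29  0.39  2.04]
back 36.7 [-0.1192 -0.1007  0.1505] F [-0.137 -0.611  0.501] gap 0.0403 [ 0.13  0.21  0.1   2.25 -0.3   0.37  2.09]
up 37.47 [-0.1402 -0.0998  0.2393] F [-0.0461  0.3504  0.5598] gap 0.04 [ 0.08  0.03  0.15  2.19 -0.17  0.6   1.96]
```

View pics/c13.png

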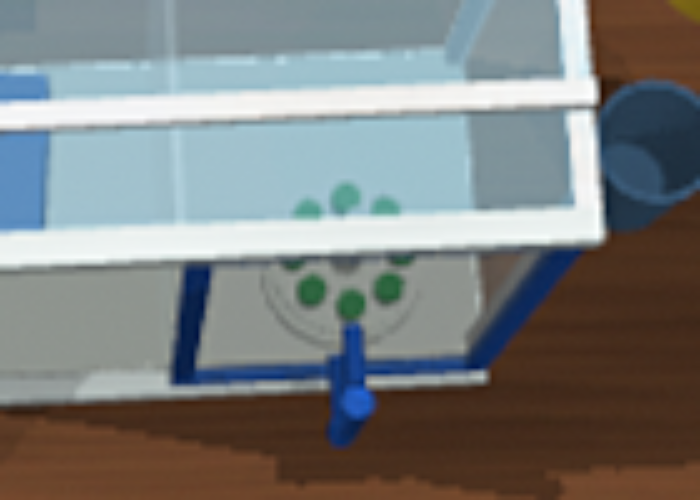

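View pics/scene13.png

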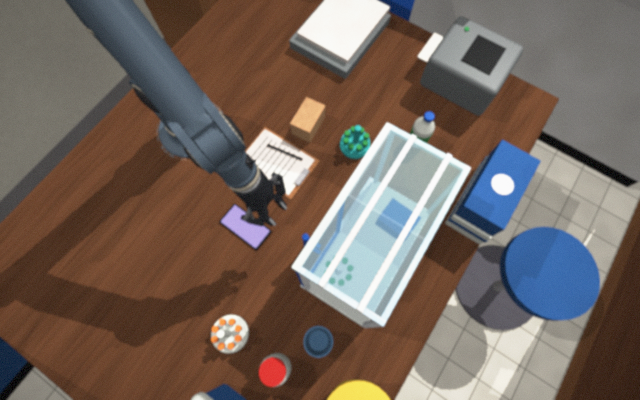

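Run:
```python
from s1 import *
T=camera_params("top"); print("handle top",Hf(onz(T,(290+357/5,100+403/5),.171)))
st("end"); finish_job()
```

```text
handle top [-0.0582 -0.0993  0.171 ]
end 38.07 [-0.14   -0.1     0.2399] F [-0.4637 -0.3186 -0.3603] gap 0.04 [ 0.09  0.03  0.15  2.19 -0.17  0.6   1.96]
the job is handed in; nothing more can be done
```

The job is done and was handed in at about 38 s of the 69 s allowed; `finish_job()` reports no verdict.

- **Opening:** I slid the door left until it met its stop, at about 0.18 m.
- **Carrier:** I gripped the green-capped carrier by its post with a tilted hand and carried it above the turquoise look-alike. I set it down on the right bay's floor, where contact came at the expected height, and let go.
- **Closing:** I slid the door right until it met its shut stop, 0.18 m from the open one, then moved the hand clear.

**Last checks:**
- The carrier stands upright in the right bay. Its centre is about 57 mm behind the front edge and 114 mm right of the middle wall, measured from the caps before I shut the door. After closing I checked it by eye only, and it stood in the same place.
- The handle reads −99 mm across the cabinet where fully shut is −100 mm, so the door is within about 1 mm of shut.
- The wrist force is near zero and the robot touches nothing.
- In the last pictures the other objects look to be where they started; I compared them by eye and did not measure them.
- The hand had to be tilted 1.5° more while entering the bay because of a wrist joint limit; I took that out again before setting the carrier down. No checks disagreed.

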